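# Pulse the pigment mill by its bayonet lid

## Task

Dock the cup of the small pigment mill first: push its carriage along the track towards the drive head until the spring catch clicks in and it sits fully home. Then fit the bayonet lid into the cup, its two lugs down through the two gaps in the rim, and turn it clockwise (seen from above) to the pulse position, 45 degrees from where it went in and halfway to the lock at 90 degrees, never letting it go on into the lock click. Finish while still gripping the lid there against its return spring, and leave the jar, the bottle and the brush where they stand.

Things in the scene. Friction and masses are not known exactly. Their poses are not given: they have to be found in the camera images.
- mill: Grey pigment mill, fixed. Origin on the table below the cup's axis when docked; z up, track along its y. Base plate 110 mm wide (x), y from -155 to +45 mm, 16 mm high. Drive head: box 110 by 85 mm, 75 mm high, y from +45 to +130. Spring catch: 16 mm block at x +60, y -36 mm, top 34 mm high.
- carriage (a joint): Carriage travel along the mill's +y, m: 0 = far from the drive head, 0.080 = end stop, docked. Starts in 0 to 0.025. Sliding takes about 2 N; passing the catch (met at 0.068, top at 0.074) up to about 8 N; past 0.075 the catch snaps it to the stop and holds it.
- push_plate (a point): On the carriage's upright aluminium push plate: middle of its outer face (towards the mill's -y), 65 mm above the table, 11 mm below the plate's top edge. Plate 44 mm wide (x), 8 mm thick (y). It stands 10 mm clear of the cup, outer face 60 mm from the cup axis. Axes as the mill's; moves with the carriage.
- cup_mouth (a point): Centre of the steel cup's mouth, at the top of its rim, 80 mm above the table; axes as the mill's; moves with the carriage. Cup 76 mm outer diameter. The rim is a lip 5 mm thick with a 53 mm hole and two opposite gaps, on its +x and -x sides, each 15 mm wide and reaching out to radius 34 mm, for the lid's lugs.
- ring (a joint): Turn (rad) of the spring ring in the cup, clockwise from above positive, 0 at rest. The lugs take it along after the lid's first 8.5 degrees (0.15 rad) from the gaps: lid at 45 degrees reads about 0.64. The lock pins resist from about 0.93 (lid at 62 degrees); locked at 1.4. Its spring turns the lid back with about 0.09 N m at 45 degrees.
- lid: Black bayonet lid, about 90 g, loose, plug down on the table. Origin: centre of the plug's underside, z up. Plug 48 mm diameter, 14 mm deep, with a flange 72 mm across at z 14 to 18 mm. Two lugs 7 mm wide stick out along its +x and -x to radius 31 mm, at z 2 to 6.5 mm. Either way round fits. Seated, the flange lies on the rim, origin 14 mm below cup_mouth.
- lid_bar (a point): On the lid's axis, 41 mm above its underside, in the grip bar: 42 mm long along the lid's x (in line with the lugs), 16 mm wide (y), from z 18 mm (flange) to 52 mm (top). Axes as the lid's.
- jar: Bystander: round cream jar with a black screw cap and no bar, 52 mm diameter, 42 mm high, loose. Origin: centre of its underside.
- bottle: Bystander: slim amber bottle, 40 mm diameter, 110 mm high, loose. Origin: centre of its underside.
- brush: Bystander: make-up brush, 170 mm long, lying on the table, loose. Origin at its underside.
Not all that is in view belongs to the job. Leave any orange, pink or turquoise look-alike of the lid alone.

How it is judged:
On the way, in this order (a step that is already met when the one before it is completed fails the run):
1. the carriage is docked, past the catch and at its stop (value of joint carriage above 0.077 m), for 0.2 s.
2. the lid sits in the docked cup, its lugs through the gaps (value of joint carriage above 0.077 m and horizontal distance between lid and cup_mouth below 0.005 m and z of lid in the frame of cup_mouth below -0.01 m and angle between lid's own z axis and vertical below 0.12 rad), for 0.1 s.
At the end, for the whole second after the job is handed in: The carriage is docked (travel above 77 mm); the lid sits level in the cup (centred within 5 mm, its underside at least 10 mm below the rim), turned clockwise 45 degrees give or take 12, the spring ring turned with it, and the fingers still hold the lid with at least 2 N (all of step 2 and angle between the x axis of lid and the x axis of cup_mouth, either way round between 0.576 and 0.995 rad and value of joint ring between 0.35 and 0.95 rad and contact force between the fingers and lid above 2 N); the arm keeps its last pose, push and grip.
It fails at once if the lid is turned on into the lock (value of joint ring above 1.25 rad).
It fails at once if the jar is pushed away or tipped (distance of jar from where it was at the start of the episode above 0.03 m or angle between jar's own z axis and vertical above 0.5 rad).
It fails at once if the bottle is pushed away or tipped (distance of bottle from where it was at the start of the episode above 0.03 m or angle between bottle's own z axis and vertical above 0.5 rad).
It fails at once if the brush is pushed away (distance of brush from where it was at the start of the episode above 0.03 m).
It also fails if it takes over 58 s, if anything falls off the work surface, if the arm or the gripper's body presses on something with over 40 N, if the wrist force passes 120 N, or if a joint passes its speed limit or range.

## Robot

A 7-joint arm with a two-finger parallel gripper is mounted at the origin on the work surface. World frame = base frame: x ahead of the robot, y to its left, z up, the work surface at z = 0. Lengths are in m, angles in rad, forces in N, time in s.
With the tool pointing down it reaches from about 0.425 to 0.95 m from the base axis. Payload 4.7 kg.
Tool frame: the origin (TCP) lies between the finger pads; the fingertips stand bot.tip_extent ahead of it and the grasp point (between the pads) lies 11 mm behind it (bot.tip_extent is the distance from the TCP to the fingertips, in m); y points along the fingers, z is the direction in which the jaws open and shut, and the axes are right-handed (so a half turn about y gives the same grasp; the last joint's range is limited). The gripper opens to 87 mm and grips with 3 to 60 N. Pads are 19 mm wide; open, the fingers measure 117 mm over their backs; the gripper's body (75 mm by 190 mm) begins 51 mm behind the grasp point.
Start: joints at [1.275, 0.469, -0.049, 1.532, 0.024, 1.141, -0.082], TCP at [0.178, -0.651, 0.206] pointing down, gripper open.
Joint ranges: [-2.59, 2.59], [-0.33, 1.99], [-1.39, 1.29], [0.1, 2.45], [-1.04, 4.18], [0.21, 1.99], [-2.66, 2.66]. Speed limits (rad/s): [2.57, 2.57, 3.14, 3.14, 3.14, 3.14, 3.14].

## Interface

Orientations are given as a 3x3 rotation matrix whose columns are the frame's x, y, z axes.
In Python, from station import sensors, imaging, bot gives the robot as it stands. The module is installed in compiled form; this text tells all that it offers.
- The arm moves only by the tool servo_tool, never from a script. Its argument "rows" is a list of rows, each a list of 3 entries, a list of its own where there are three numbers: the shift along the tool's x, y, z in mm, then the turn about the tool's y in rad, then the opening, from 0 (shut) to 1 (fully open). In form: [[[dx, dy, dz], spin, jaw], ...]. A call has 1 to 20 rows; each row shifts and turns the pose as measured when the row begins, along the tool's axes as they then stand; what a row does not reach is not made up. A row lasts 1/8 s, in which the tool goes at most 62.5 mm and 10.7 degrees, less where a joint would pass 70% of its speed; a pose out of reach is approached as far as the arm can. A call with a gripper value outside its range is refused whole. The fingers move at their own pace and stop on an object; "grip_force" is the grip in N (left out, the last holds). Time passes only in rows, so rows that do not move let the fingers close. It gives the time, the measured TCP pose, the force and the opening at its end, in the units of the state.
- sensors.read_state(): the state, without advancing time (a new reading comes with each control period).
- imaging.read_camera(name): name is "scene" or "top"; returns the picture (480x640x3 uint8, red, green, blue); there is no depth.
- imaging.camera_model(name): a dict with "fovy" (degrees; the focal length in pixels is half the picture's height over the tangent of half this angle, whatever the lens; pixels are square), "cx", "cy" (the principal point, pixels), "dist_coeffs" ([k1, k2, p1, p2, k3] as OpenCV has them; the pictures are not rectified), "R" (3x3) and "t" (3): a world point X has camera coordinates R X + t. Camera axes: x right, y down, z forward; pixel columns grow to the right and rows downward; lengths in m; the calibration is good to about 2 mm. A picture is of the moment at which its call begins. camera_model takes no time and is no camera call.
- bot.sign_off(): hands the job in, once; it reports no verdict.
The state is a dict: "time": time; "joints": joint angles; "qd": joint speeds; "effort": joint torques, N m; "tcp_pos": TCP position; "tool_rot": TCP orientation; "wrist_force": force on the tool from outside, world axes, zero at the start; "wrist_torque": the same for the moment, N m; "width": finger opening in m.
Only numpy, scipy, OpenCV 4.12 (cv2) and the standard library are available. Lean on these libraries where they do the work, as an engineer would, in place of code of your own. Each camera call takes 0.05 s, during which the arm holds its last target.

## Working session

There is one attempt and no reset: what is moved stays moved. The work goes in short steps, Python scripts to look and compute and a tool call to move; the robot and the scene stay as the last step left them, time stands still between calls to the robot, and variables do not carry over. Pictures are saved under pics/ and viewed, and the job is handed in when it is done.

Besides the shell and the picture viewer there is one more tool, called after "Request:" as name(argument=value, ...), one argument or row to a line, values as JSON. servo_tool: Moves the arm, as the interface text tells. Its arguments: {"type":"object","properties":{"rows":{"type":"array"},"grip_force":{"type":"number"}},"required":["rows"]}

```bash
mkdir -p pics; python3 - <<'E'
from station import sensors, imaging, bot
import cv2, numpy as np
s=sensors.read_state(); print({k:np.round(v,3).tolist() for k,v in s.items()}); print(bot.tip_extent)
for n in("scene","top"):
    im=imaging.read_camera(n); cv2.imwrite(f"pics/{n}0.png",im[:,:,::-1])
    print({k:np.round(v,4).tolist() for k,v in imaging.camera_model(n).items()})
E
```

```text
{'time': 0.0, 'joints': [1.275, 0.469, -0.049, 1.534, 0.024, 1.141, -0.082], 'qd': [-0.0, 0.001, 0.001, 0.001, 0.002, 0.002, -0.0], 'effort': [0.0, -50.797, -0.081, -23.615, -0.061, 0.038, 0.0], 'tcp_pos': [0.178, -0.65, 0.204], 'tool_rot': [[-0.965, -0.001, 0.264], [-0.264, 0.002, -0.965], [0.0, -1.0, -0.002]], 'wrist_force': [-0.085, -1.123, 0.121], 'wrist_torque': [0.006, 0.006, 0.004], 'width': 0.087}
0.008
{'fovy': 54.7727, 'cx': 323.4535, 'cy': 241.5506, 'dist_coeffs': [-0.0615, 0.0, 0.0, 0.0, 0.0], 'R': [[0.2652, 0.9642, 0.0019], [0.6005, -0.1636, -0.7827], [-0.7544, 0.2087, -0.6223]], 't': [-0.0329, -0.3263, 1.2504]}
{'fovy': 57.8954, 'cx': 319.1, 'cy': 233.9257, 'dist_coeffs': [-0.0748, 0.0, 0.0, 0.0, 0.0], 'R': [[-0.0141, -0.9999, -0.0013], [-0.984, 0.0141, -0.1777], [0.1777, -0.0012, -0.9841]], 't': [-0.103, 0.6057, 0.7259]}
```

View pics/scene0.png

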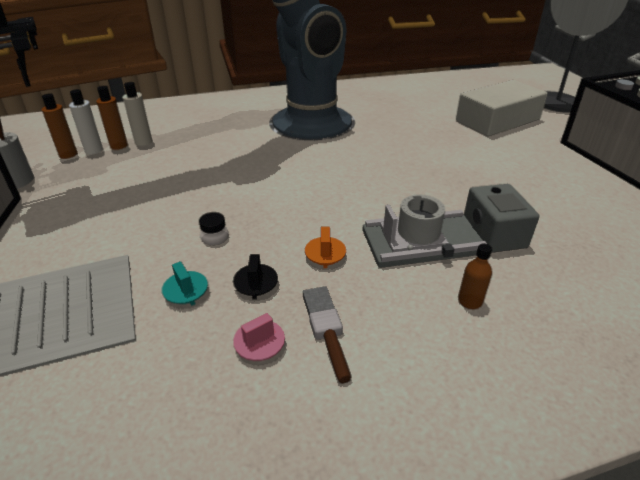

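View pics/top0.png

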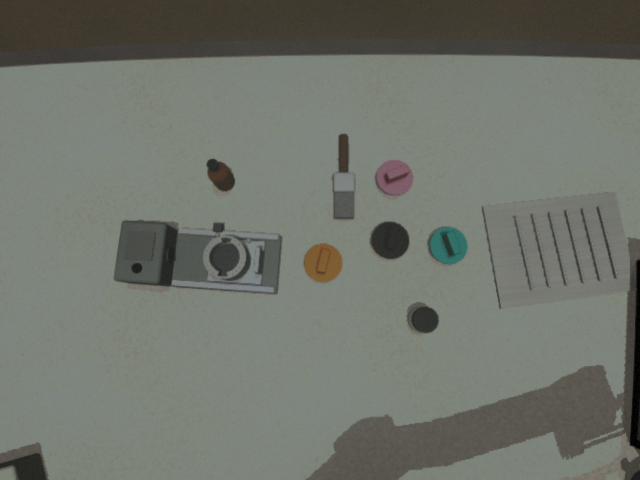

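The black lid is at top (390,240) and scene (256,278). The orange, pink and turquoise ones are look-alikes. The jar is at top (424,320); it is cream with a cap and has no bar. The mill has its head to the left (+y), and its cup is at top (226,257). I'll enlarge the crops.

```bash
python3 - <<'E'
import cv2, numpy as np
a=cv2.imread('pics/top0.png');b=cv2.imread('pics/scene0.png')
def crop(im,x,y,w,h,s,g,n):
    c=im[y:y+h,x:x+w]; c=cv2.resize(c,None,fx=s,fy=s,interpolation=cv2.INTER_CUBIC)
    c=(255*(c/255.)**g).astype('uint8'); cv2.imwrite(n,c)
crop(a,110,205,180,100,4.4,.6,'pics/c_mill_top.png')
crop(a,360,210,60,60,10,.4,'pics/c_lid_top.png')
crop(b,225,245,60,60,10,.4,'pics/c_lid_sc.png')
crop(b,355,175,190,110,4.2,.6,'pics/c_mill_sc.png')
E
```

```text
(no output)
```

View pics/c_mill_top.png

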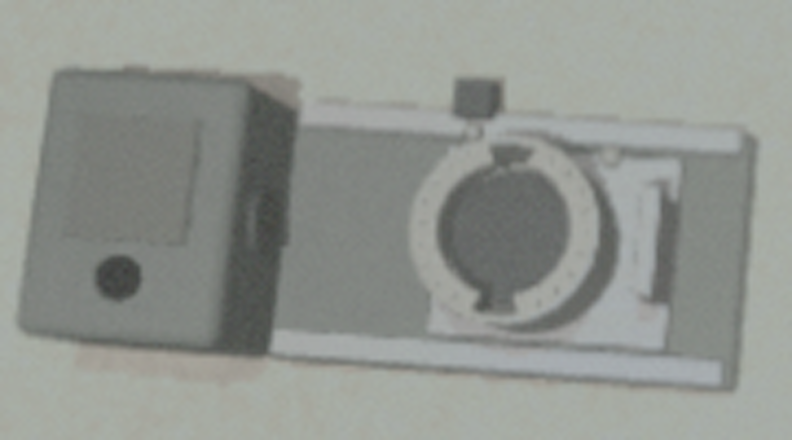

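View pics/c_lid_top.png

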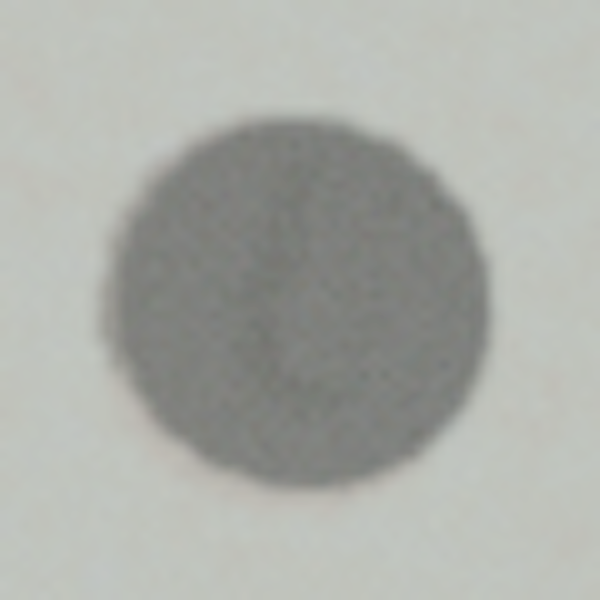

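View pics/c_lid_sc.png

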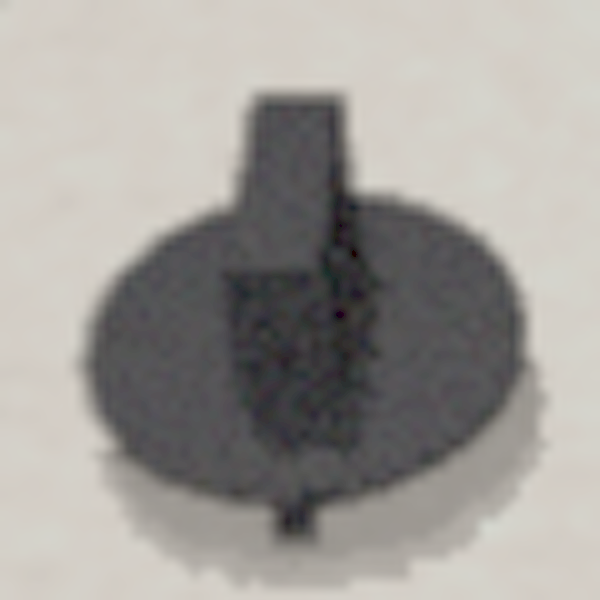

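View pics/c_mill_sc.png

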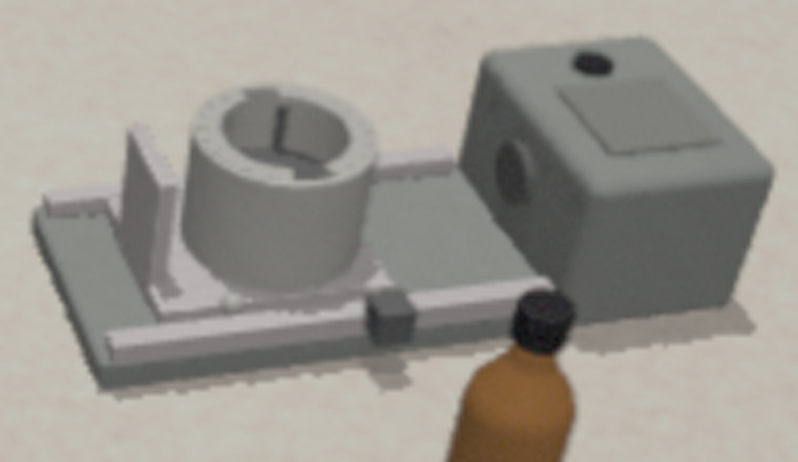

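```bash
cat > h.py <<'E'
import cv2, numpy as np, json
from scipy.optimize import least_squares
CM={}
def cam(n):
    if n not in CM:
        from station import imaging
        CM[n]=imaging.camera_model(n)
    return CM[n]
def proj(n,P):
    m=cam(n); f=240/np.tan(np.radians(m['fovy'])/2)
    K=np.array([[f,0,m['cx']],[0,f,m['cy']],[0,0,1]])
    r,_=cv2.Rodrigues(np.array(m['R'],float))
    return cv2.projectPoints(np.array(P,float).reshape(-1,1,3),r,np.array(m['t'],float),K,np.array(m['dist_coeffs'],float))[0].reshape(-1,2)
def tf(x,y,yaw,P):
    P=np.array(P,float).reshape(-1,3); c,s=np.cos(yaw),np.sin(yaw)
    return np.c_[c*P[:,0]-s*P[:,1]+x, s*P[:,0]+c*P[:,1]+y, P[:,2]]
def circ(r,z,cx=0,cy=0):
    t=np.linspace(0,2*np.pi,73); return np.c_[cx+r*np.cos(t),cy+r*np.sin(t),0*t+z]
E
cat > fit0.py <<'E'
from h import *
T=lambda u,v:(110+u/4.4,205+v/4.4); S=lambda u,v:(355+u/4.2,175+v/4.2)
# (cam,pixel,mill point,moves)
D=[('top',T(478,82),(.060,-.036,.034),0),
('scene',S(105,388),(.055,-.155,0),0),('scene',S(100,365),(.055,-.155,.016),0),('scene',S(36,218),(-.055,-.155,.016),0),
('scene',S(730,303),(.055,.130,0),0),
('top',T(735,388),(-.055,-.155,.016),0),('top',T(757,138),(.055,-.155,.016),0),
('top',T(508,157),(.031,-.08,.08),1),('top',T(493,303),(-.031,-.08,.08),1),('top',T(505,230),(0,-.08,.08),1),
('scene',S(283,134),(0,-.08,.08),1),('scene',S(315,172),(.031,-.08,.08),1),('scene',S(262,95),(-.031,-.08,.08),1),
('scene',S(172,185),(.022,-.14,.076),1),('scene',S(130,125),(-.022,-.14,.076),1)]
def res(p):
    o=[]
    for n,px,P,m in D:
        P=np.array(P); P=P+[0,p[3]*m,0]
        o.append(proj(n,tf(p[0],p[1],p[2],P))[0]-px)
    return np.ravel(o)
r=least_squares(res,[.6,.2,0,.01],loss='soft_l1'); print('mill',r.x); print(np.round(res(r.x).reshape(-1,2),1).tolist())
L=lambda u,v:(225+u/10,245+v/10)
def rl(p):
    c=circ(.036,.018); o=[]
    q=proj('scene',tf(*p,c)); 
    o+=[q[:,0].min()-(225+8.8),q[:,0].max()-(225+52.3),q[:,1].max()-(245+50.5)]
    q=proj('top',tf(*p,c)); o+=[q[:,0].min()-371.3,q[:,0].max()-409,q[:,1].min()-221.7,q[:,1].max()-259]
    bar=[(-.021,-.008,.052),(-.021,.008,.052),(.021,-.008,.052),(.021,.008,.052),(.021,-.008,.018),(.021,.008,.018),(.031,0,.0043)]
    q=proj('scene',tf(*p,bar))-[L(255,97),L(345,97),L(225,270),L(325,270),L(253,448),L(358,448),L(296,520)]
    return np.r_[o,q.ravel()]
r2=least_squares(rl,[.6,-.2,-.2],loss='soft_l1'); print('lid',r2.x,np.round(rl(r2.x),1))
m=r.x
def draw(n,im,pts,col,s,off):
    q=((proj(n,pts)-off)*s).astype(int); cv2.polylines(im,[q.reshape(-1,1,2)],False,col,1)
for n,f,off,s,wh in(('top','pics/top0.png',(110,205),4.4,(180,100)),('scene','pics/scene0.png',(355,175),4.2,(190,110))):
    im=cv2.imread(f)[off[1]:off[1]+wh[1],off[0]:off[0]+wh[0]]; im=cv2.resize(im,None,fx=s,fy=s)
    M=lambda P:tf(m[0],m[1],m[2],P)
    for z in(0,.016): draw(n,im,M([(.055,-.155,z),(-.055,-.155,z),(-.055,.045,z),(.055,.045,z),(.055,-.155,z)]),(0,0,255),s,off)
    for z in(0,.075): draw(n,im,M([(.055,.045,z),(-.055,.045,z),(-.055,.13,z),(.055,.13,z),(.055,.045,z)]),(0,255,0),s,off)
    cy=-.08+m[3]
    for R in(.038,.0265): draw(n,im,M(circ(R,.08,0,cy)),(255,0,0),s,off)
    draw(n,im,M([(-.022,cy-.06,.076),(.022,cy-.06,.076),(.022,cy-.052,.076),(-.022,cy-.052,.076)]),(255,0,255),s,off)
    cv2.imwrite(f'pics/fit_{n}.png',im)
for n,g in (('brush',(345,180)),('bottle',(228,185)),('jar',(424,320))):
    def rr(p): return proj('top',[p[0],p[1],.04 if n=='jar' else 0.0])[0]-g
    print(n,least_squares(rr,[.6,0]).x)
print('orange',least_squares(lambda p:proj('top',[p[0],p[1],.018])[0]-(323,263),[.6,0]).x)
E
python3 fit0.py
```

```text
mill [ 0.56663898  0.11953597 -0.06770063  0.01546245]
[[-2.5, 3.1], [-2.2, 2.0], [-0.3, 0.3], [-2.3, -3.0], [0.1, 1.1], [-0.6, -0.1], [-1.5, -1.9], [-0.9, -1.9], [-0.7, 0.5], [-1.8, -0.8], [0.4, -0.7], [-0.4, 0.6], [-1.0, -1.2], [-2.8, 0.5], [-0.8, 0.1]]
lid [ 0.59998002 -0.24297593 -0.22562455] [-1.   0.9 -0.4 -1.5 -1.  -1.9 -1.5 -1.  -0.4  0.1 -0.7 -0.3  0.2  0.3
 -0.1 -0.8 -1.4 -1.1 -1.7  0.3  2.1]
brush [ 0.72124701 -0.1642917 ]
bottle [0.71465345 0.06670755]
jar [ 0.44838814 -0.29615596]
orange [ 0.5556306  -0.11816998]
```

View pics/fit_top.png

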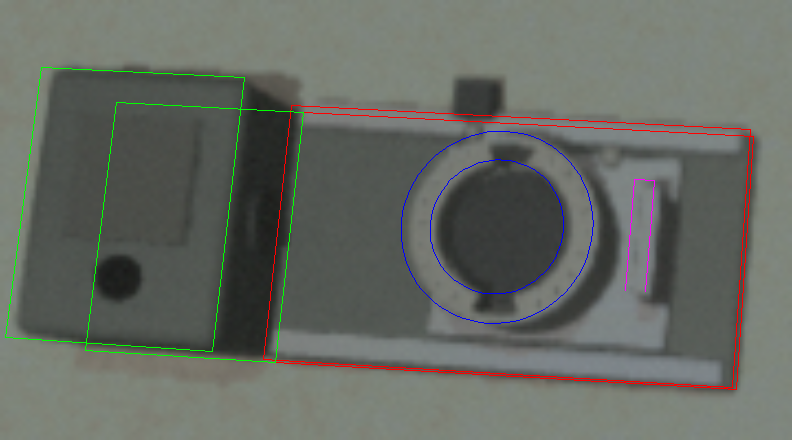

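View pics/fit_scene.png

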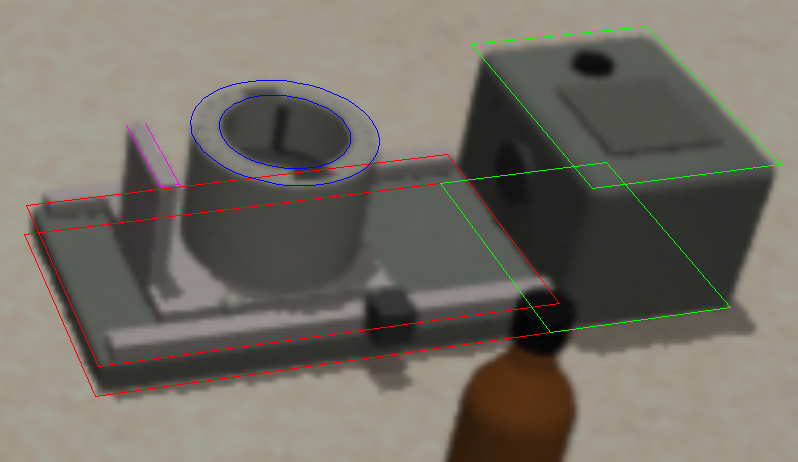

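```bash
cat >> h.py <<'E'
MX,MY,MYAW,TRAV=0.5666,0.1195,-0.0677,0.0155
def mill(p): return tf(MX,MY,MYAW,p)[0]
def goto(target,zdir=None):
    """print spin needed (rad) and the mm shift in tool frame after the spin"""
    from station import sensors
    s=sensors.read_state(); R=np.array(s['tool_rot']); p=np.array(s['tcp_pos'])
    spin=0
    if zdir is not None:
        a=np.arctan2(R[1,2],R[0,2]); b=np.arctan2(zdir[1],zdir[0])
        d=(b-a+np.pi)%(2*np.pi)-np.pi; spin=-d
    c,sn=np.cos(-spin),np.sin(-spin)
    R2=np.array([[c,-sn,0],[sn,c,0],[0,0,1]])@R
    print('t',round(s['time'],2),'tcp',np.round(p,4),'w',round(s['width'],4),'F',np.round(s['wrist_force'],1),'spin',round(spin,3),'shift mm',np.round(1000*R2.T@(np.array(target)-p),1))
    return R2
E
python3 - <<'E'
from h import *
z=tf(0,0,MYAW,[0,-1,0])[0]; print(mill([0,-.165,0]))
goto([*mill([0,-.165,0])[:2],.2],z)
E
```

```text
[ 0.55543803 -0.04512202  0.        ]
t 0.1 tcp [ 0.1778 -0.6506  0.2046] w 0.0872 F [-0.1  0.3 -0.4] spin 0.335 shift mm [-335.8    5.7 -629.6]
```

Request:
servo_tool(
  rows=[
    [[0, 0, 0], 0.168, 0],
    [[0, 0, 0], 0.168, 0],
    [[-28, 0, -52], 0, 0],
    [[-28, 0, -52], 0, 0],
    [[-28, 0, -52], 0, 0],
    [[-28, 0, -52], 0, 0],
    [[-28, 0, -52], 0, 0],
    [[-28, 0, -52], 0, 0],
    [[-28, 0, -52], 0, 0],
    [[-28, 0, -52], 0, 0],
    [[-28, 0, -52], 0, 0],
    [[-28, 0, -52], 0, 0],
    [[-28, 0, -52], 0, 0],
    [[0, 0, 0], 0, 0],
  ],
)

```text
time: 1.85
tcp_pos: [0.5396, -0.0866, 0.2003]
tool_rot: [[-0.997, -0.005, -0.083], [0.083, 0.008, -0.997], [0.006, -1.0, -0.007]]
wrist_force: [-0.1, -0.9, -0.5]
width: 0.0004
```

```bash
python3 - <<'E'
from h import *
z=tf(0,0,MYAW,[0,-1,0])[0]
goto([*mill([0,-.165,0])[:2],.058],z)
E
```

```text
t 1.85 tcp [ 0.5396 -0.0866  0.2003] w 0.0004 F [-0.1 -0.9 -0.5] spin -0.015 shift mm [-13.7 142.5 -41.5]
```

Request:
servo_tool(
  rows=[
    [[-14, 0, -42], -0.015, 0],
    [[0, 35, 0], 0, 0],
    [[0, 35, 0], 0, 0],
    [[0, 35, 0], 0, 0],
    [[0, 35, 0], 0, 0],
    [[0, 0, 0], 0, 0],
  ],
)

```text
time: 2.6
tcp_pos: [0.5545, -0.0497, 0.0556]
tool_rot: [[-0.997, -0.008, -0.073], [0.073, 0.004, -0.997], [0.008, -1.0, -0.003]]
wrist_force: [0.2, 0.5, 0.7]
width: 0.0002
```

```bash
python3 - <<'E'
from h import *
z=tf(0,0,MYAW,[0,-1,0])[0]
goto([*mill([0,-.165,0])[:2],.058],z)
from station import imaging
a=imaging.read_camera('scene');cv2.imwrite('pics/s1.png',cv2.resize(a[150:300,330:560],None,fx=3.4,fy=3.4)[:,:,::-1])
E
```

```text
t 2.6 tcp [ 0.5545 -0.0497  0.0556] w 0.0002 F [0.2 0.5 0.7] spin -0.005 shift mm [-0.6 -2.3 -4.7]
```

View pics/s1.png

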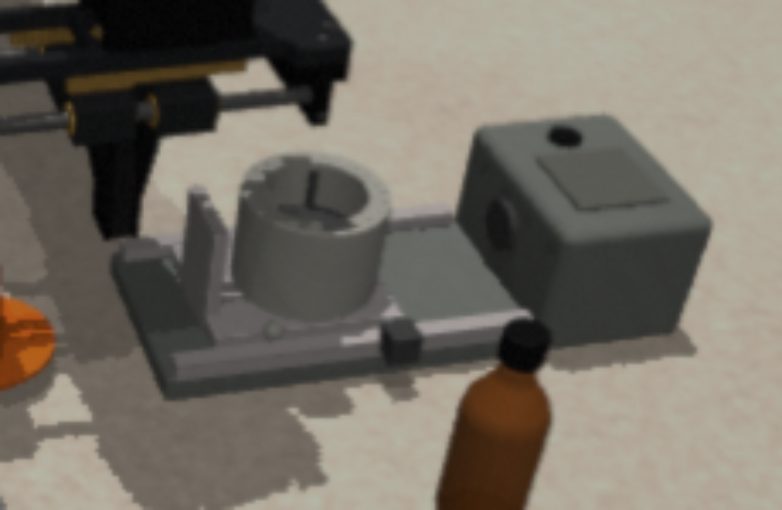

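Request:
servo_tool(
  rows=[
    [[0, -2, -10], 0, 0],
    [[0, 0, -10], 0, 0],
    [[0, 0, -10], 0, 0],
    [[0, 0, -10], 0, 0],
    [[0, 0, -10], 0, 0],
    [[0, 0, -10], 0, 0],
    [[0, 0, -10], 0, 0],
  ],
)

```text
time: 3.52
tcp_pos: [0.565, 0.025, 0.0649]
tool_rot: [[-0.997, 0.005, -0.073], [0.073, 0.003, -0.997], [-0.005, -1.0, -0.004]]
wrist_force: [0.3, -0.1, -0.7]
width: 0.0006
```

```bash
python3 - <<'E'
from h import *
z=tf(0,0,MYAW,[0,-1,0])[0]
goto([*mill([0,-.072,0])[:2],.058],z)
E
```

```text
t 3.52 tcp [0.565  0.025  0.0649] w 0.0006 F [ 0.3 -0.1 -0.7] spin -0.005 shift mm [  4.8   7.  -22.4]
```

Request:
servo_tool(
  rows=[
    [[2, 3, -8], 0, 0],
    [[2, 3, -8], 0, 0],
    [[0, 1, -8], 0, 0],
  ],
)

```text
time: 3.9
tcp_pos: [0.5665, 0.0501, 0.0634]
tool_rot: [[-0.997, 0.012, -0.073], [0.073, 0.001, -0.997], [-0.012, -1.0, -0.002]]
wrist_force: [-3.1, -2.0, 4.4]
width: 0.0004
```

```bash
python3 - <<'E'
from h import *
z=tf(0,0,MYAW,[0,-1,0])[0]
goto([*mill([0,-.072,0])[:2],.058],z)
from station import imaging
a=imaging.read_camera('scene');cv2.imwrite('pics/s2.png',cv2.resize(a[150:300,330:560],None,fx=3.4,fy=3.4)[:,:,::-1])
E
```

```text
t 3.9 tcp [0.5665 0.0501 0.0634] w 0.0004 F [-3.1 -2.   4.4] spin -0.006 shift mm [4.6 5.3 2.8]
```

View pics/s2.png

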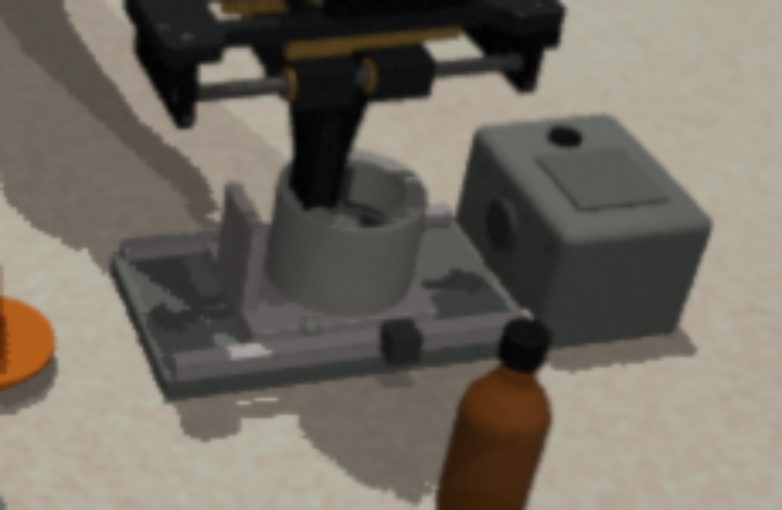

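```bash
python3 - <<'E'
from h import *
from station import imaging,sensors
s=sensors.read_state();p=np.array(s['tcp_pos']);y=np.array(s['tool_rot'])[:,1]
print((proj('scene',p+.008*y)[0]-[330,150])*3.4,(proj('top',p+.008*y)[0]-[110,205])*4.4, np.array(s['joints']).round(3))
a=imaging.read_camera('top');cv2.imwrite('pics/t2.png',cv2.resize(a[205:305,110:290],None,fx=4.4,fy=4.4)[:,:,::-1])
E
```

```text
[306.82904495 237.10729077] [518.66118457 223.04975637] [ 0.07   0.476 -0.304  1.918  0.2    0.763 -1.989]
```

View pics/t2.png

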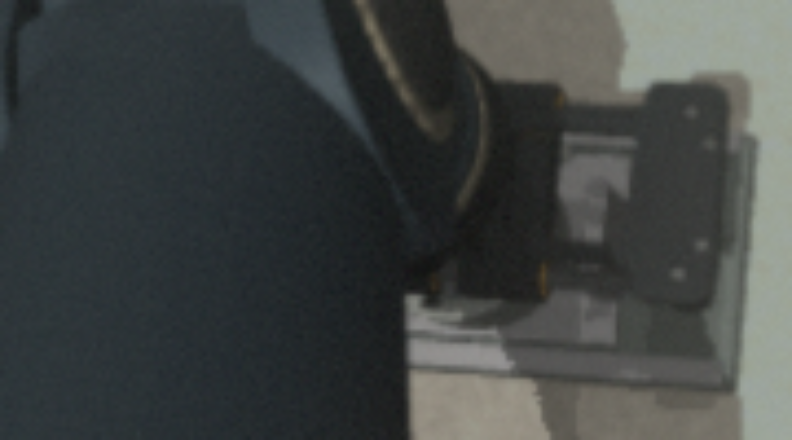

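The finger seems to have ridden over the plate into the cup: the carriage moved only about 18 mm. I'll lift clear, back off and redo the push in smaller, checked steps.

Request:
servo_tool(
  rows=[
    [[0, -25, 0], 0, 0],
    [[0, -25, 0], 0, 0],
    [[0, -25, 0], 0, 0],
    [[0, -10, 40], 0, 0],
    [[0, 0, 45], 0, 0],
    [[0, 0, 10], 0, 0],
    [[0, 0, 0], 0, 0],
  ],
)

```text
time: 4.88
tcp_pos: [0.5578, -0.0422, 0.1494]
tool_rot: [[-0.998, 0.011, -0.069], [0.069, 0.003, -0.998], [-0.011, -1.0, -0.004]]
wrist_force: [-0.5, 1.2, 0.7]
width: 0.0004
```

```bash
python3 - <<'E'
from h import *
z=tf(0,0,MYAW,[0,-1,0])[0]
goto([*mill([0,-.145,0])[:2],.058],z)
from station import imaging,sensors
print(np.round(sensors.read_state()['tool_rot'],3))
a=imaging.read_camera('scene');cv2.imwrite('pics/s3.png',cv2.resize(a[150:300,330:560],None,fx=3.4,fy=3.4)[:,:,::-1])
E
```

```text
t 4.88 tcp [ 0.5578 -0.0422  0.1494] w 0.0004 F [-0.5  1.2  0.7] spin -0.001 shift mm [  3.1  91.4 -16.6]
[[-0.998  0.011 -0.069]
 [ 0.069  0.003 -0.998]
 [-0.011 -1.    -0.004]]
```

View pics/s3.png

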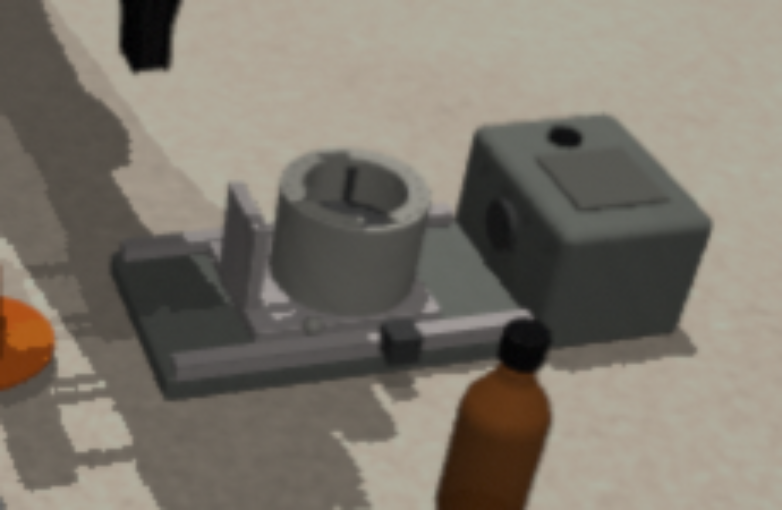

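```bash
python3 - <<'E'
from h import *
for t in (.0155,.03,.035,.04,.05): print(t,((proj('scene',[mill([0,t-.08,.08]),mill([.022,t-.14,.076]),mill([-.022,t-.14,.076])])-[330,150])*3.4).round(0).tolist())
E
```

```text
0.0155 [[316.0, 191.0], [215.0, 236.0], [187.0, 187.0]]
0.03 [[343.0, 188.0], [243.0, 233.0], [215.0, 183.0]]
0.035 [[352.0, 187.0], [253.0, 232.0], [224.0, 182.0]]
0.04 [[361.0, 186.0], [262.0, 231.0], [233.0, 181.0]]
0.05 [[380.0, 184.0], [282.0, 228.0], [252.0, 179.0]]
```

Request:
servo_tool(
  rows=[
    [[3, 20, -8], 0, 0],
    [[0, 30, -4], 0, 0],
    [[0, 30, 0], 0, 0],
    [[0, 18, 0], 0, 0],
    [[0, 0, 0], 0, 0],
  ],
)

```text
time: 5.55
tcp_pos: [0.5576, -0.0181, 0.0485]
tool_rot: [[-0.998, 0.012, -0.055], [0.055, 0.008, -0.998], [-0.011, -1.0, -0.009]]
wrist_force: [0.3, 1.2, -0.3]
width: 0.0001
```

Request:
servo_tool(
  rows=[
    [[0, 0, -8], 0.015, 0],
    [[0, 0, -8], 0, 0],
    [[0, 0, -8], 0, 0],
  ],
)

```text
time: 5.92
tcp_pos: [0.5607, 0.0088, 0.0508]
tool_rot: [[-0.997, 0.015, -0.069], [0.07, 0.008, -0.998], [-0.014, -1.0, -0.01]]
wrist_force: [1.3, -1.4, -1.1]
width: 0.0007
```

Request:
servo_tool(
  rows=[
    [[0, 0, -6], 0, 0],
    [[0, 0, -6], 0, 0],
  ],
)

```text
time: 6.18
tcp_pos: [0.5616, 0.0208, 0.0514]
tool_rot: [[-0.997, 0.016, -0.07], [0.07, 0.007, -0.998], [-0.015, -1.0, -0.008]]
wrist_force: [0.6, -1.3, -0.6]
width: 0.0001
```

```bash
python3 - <<'E'
from h import *
z=tf(0,0,MYAW,[0,-1,0])[0]
goto([*mill([0,-.072,0])[:2],.055],z)
from station import imaging
a=imaging.read_camera('scene');cv2.imwrite('pics/s4.png',cv2.resize(a[150:300,330:560],None,fx=3.4,fy=3.4)[:,:,::-1])
E
```

```text
t 6.17 tcp [0.5616 0.0208 0.0514] w 0.0001 F [ 0.6 -1.3 -0.6] spin -0.002 shift mm [  1.7  -3.4 -26.8]
```

View pics/s4.png

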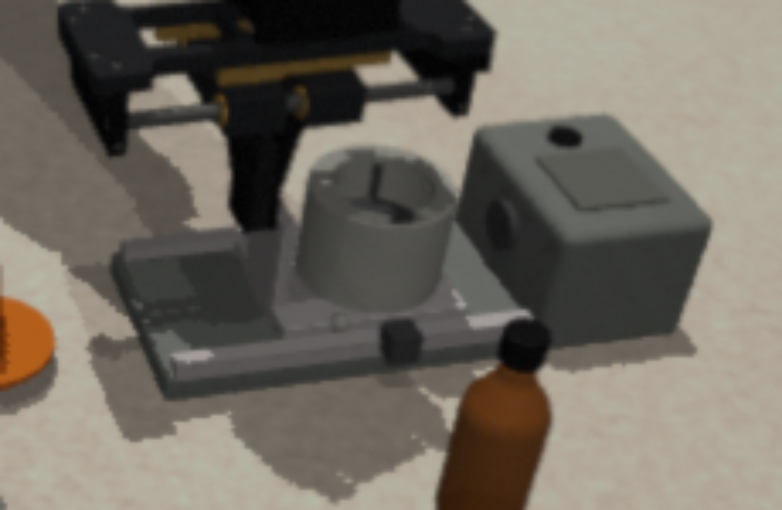

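Request:
servo_tool(
  rows=[
    [[0, 0, -6], 0, 0],
    [[0, 0.5, -6], 0, 0],
    [[0, 0.5, -6], 0, 0],
  ],
)

```text
time: 6.6
tcp_pos: [0.5632, 0.0397, 0.051]
tool_rot: [[-0.997, 0.016, -0.07], [0.07, 0.007, -0.998], [-0.015, -1.0, -0.008]]
wrist_force: [-1.7, -8.9, 5.5]
width: 0.0006
```

Request:
servo_tool(
  rows=[
    [[0, 0.5, -6], 0, 0],
    [[0, 0.5, -6], 0, 0],
  ],
)

```text
time: 6.85
tcp_pos: [0.5636, 0.0447, 0.0507]
tool_rot: [[-0.997, 0.013, -0.074], [0.074, -0.003, -0.997], [-0.013, -1.0, 0.002]]
wrist_force: [-1.4, -5.0, 2.7]
width: 0.0006
```

```bash
python3 - <<'E'
from h import *
z=tf(0,0,MYAW,[0,-1,0])[0]
goto([*mill([0,-.069,0])[:2],.055],z)
from station import imaging
a=imaging.read_camera('scene');cv2.imwrite('pics/s5.png',cv2.resize(a[150:300,330:560],None,fx=3.4,fy=3.4)[:,:,::-1])
E
```

```text
t 6.85 tcp [0.5636 0.0447 0.0507] w 0.0006 F [-1.4 -5.   2.7] spin -0.006 shift mm [ 2.  -4.3 -5.8]
```

View pics/s5.png

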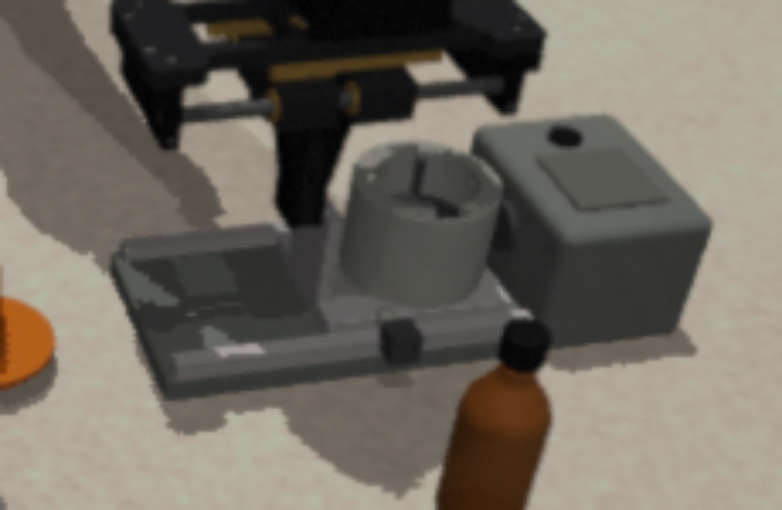

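Request:
servo_tool(
  rows=[
    [[0, 0, -7], 0, 0],
    [[0, 0, -7], 0, 0],
    [[0, 0, -5], 0, 0],
  ],
)

```text
time: 7.28
tcp_pos: [0.564, 0.0503, 0.0508]
tool_rot: [[-0.997, 0.007, -0.08], [0.08, -0.023, -0.997], [-0.009, -1.0, 0.022]]
wrist_force: [-2.5, -10.5, 5.5]
width: 0.0001
```

```bash
python3 - <<'E'
from h import *
z=tf(0,0,MYAW,[0,-1,0])[0]
goto([*mill([0,-.069,0])[:2],.055],z)
from station import imaging
a=imaging.read_camera('scene');cv2.imwrite('pics/s6.png',cv2.resize(a[150:300,330:560],None,fx=3.4,fy=3.4)[:,:,::-1])
E
```

```text
t 7.28 tcp [0.564  0.0503 0.0508] w 0.0001 F [ -2.5 -10.5   5.5] spin -0.013 shift mm [ 2.  -4.2 -0.1]
```

View pics/s6.png

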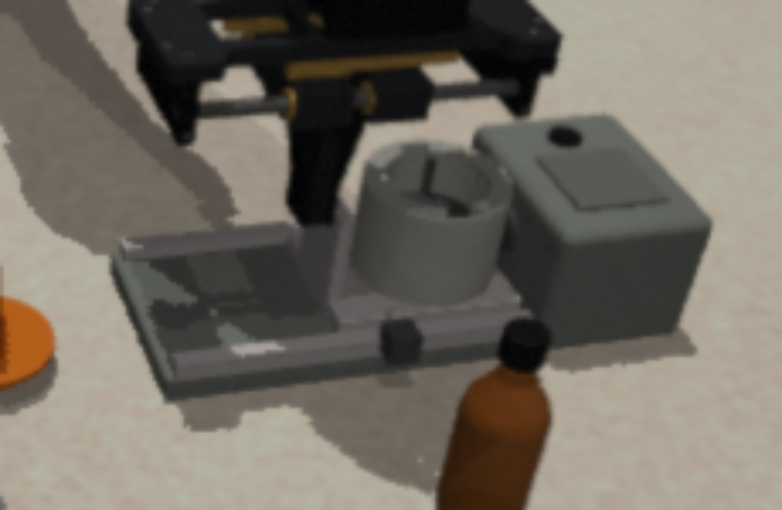

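Request:
servo_tool(
  rows=[
    [[0, 0, -8], 0, 0],
    [[0, 0, -10], 0, 0],
    [[0, 0, -12], 0, 0],
  ],
)

```text
time: 7.7
tcp_pos: [0.5636, 0.0496, 0.0511]
tool_rot: [[-0.996, -0.006, -0.094], [0.095, -0.065, -0.993], [0.0, -0.998, 0.065]]
wrist_force: [-4.1, -25.5, 13.9]
width: 0.0004
```

Request:
servo_tool(
  rows=[
    [[0, 0, 15], 0, 0],
    [[0, -20, 10], 0, 0],
    [[0, -45, 0], 0, 0],
    [[0, -45, 0], 0, 0],
    [[0, -20, 0], 0, 0],
    [[0, 0, 0], 0, 0],
  ],
)

```text
time: 8.45
tcp_pos: [0.5623, 0.0397, 0.1853]
tool_rot: [[-0.996, -0.004, -0.09], [0.09, -0.055, -0.994], [-0.001, -0.998, 0.056]]
wrist_force: [-0.5, 0.1, -0.3]
width: 0.0003
```

```bash
python3 - <<'E'
from h import *
from station import imaging
a=imaging.read_camera('scene');cv2.imwrite('pics/s7f.png',a[:,:,::-1]);cv2.imwrite('pics/s7.png',cv2.resize(a[150:300,330:560],None,fx=3.4,fy=3.4)[:,:,::-1])
for t in (.07,.075,.08): print(t,((proj('scene',[mill([0,t-.08,.08]),mill([.022,t-.14,.076]),mill([-.022,t-.14,.076])])-[330,150])*3.4).round(0).tolist())
E
```

```text
0.07 [[416.0, 179.0], [320.0, 224.0], [289.0, 175.0]]
0.075 [[425.0, 178.0], [330.0, 223.0], [298.0, 174.0]]
0.08 [[434.0, 177.0], [339.0, 221.0], [307.0, 173.0]]
```

View pics/s7.png

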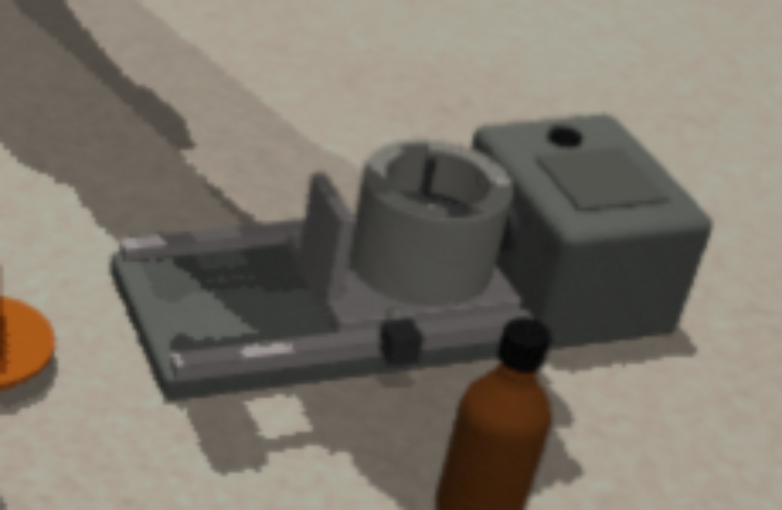

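Docked: the plate and cup are at the predicted position for 0.08 travel, and the push met the stop at 25 N. Next, the lid.

```bash
python3 - <<'E'
from h import *
goto([.600,-.243,.15],[-.224,-.975])
E
```

```text
t 8.5 tcp [0.5616 0.0394 0.1843] w 0.0005 F [ 0.4 -0.   0.3] spin 0.136 shift mm [-100.7   49.   264.3]
```

Request:
servo_tool(
  rows=[
    [[0, 0, 0], 0.136, 0.6],
    [[-18, 0, 48], 0, 0.6],
    [[-18, 0, 48], 0, 0.6],
    [[-18, 0, 48], 0, 0.6],
    [[-18, 10, 48], 0, 0.6],
    [[-18, 20, 48], 0, 0.6],
    [[0, 0, 0], 0, 0.6],
  ],
)

```text
time: 9.38
tcp_pos: [0.5917, -0.217, 0.1531]
tool_rot: [[-0.976, -0.022, -0.218], [0.219, -0.049, -0.974], [0.011, -0.999, 0.052]]
wrist_force: [0.0, 1.1, -0.2]
width: 0.0511
```

```bash
python3 - <<'E'
from h import *
goto([.600,-.243,.10],[-.224,-.975])
from station import sensors;print(np.round(sensors.read_state()['tool_rot'],3))
E
```

```text
t 9.38 tcp [ 0.5917 -0.217   0.1531] w 0.0511 F [ 0.   1.1 -0.2] spin 0.005 shift mm [-14.5  54.1  20.7]
[[-0.976 -0.022 -0.218]
 [ 0.219 -0.049 -0.974]
 [ 0.011 -0.999  0.052]]
```

Request:
servo_tool(
  rows=[
    [[-14, 25, 21], 0.005, 0.6],
    [[0, 25, 0], 0, 0.6],
    [[0, 0, 0], 0, 0.6],
  ],
)

```text
time: 9.75
tcp_pos: [0.5988, -0.2391, 0.0984]
tool_rot: [[-0.975, -0.027, -0.22], [0.221, -0.043, -0.974], [0.017, -0.999, 0.048]]
wrist_force: [0.1, 1.3, 0.7]
width: 0.0522
```

```bash
python3 - <<'E'
from h import *
goto([.600,-.243,.032],[-.224,-.975])
from station import imaging
a=imaging.read_camera('scene');cv2.imwrite('pics/s8.png',cv2.resize(a[200:320,180:340],None,fx=5,fy=5)[:,:,::-1])
a=imaging.read_camera('top');cv2.imwrite('pics/t8.png',cv2.resize(a[190:290,320:480],None,fx=5,fy=5)[:,:,::-1])
E
```

```text
t 9.75 tcp [ 0.5988 -0.2391  0.0984] w 0.0522 F [0.1 1.3 0.7] spin 0.003 shift mm [-3.2 66.4  0.3]
```

View pics/s8.png

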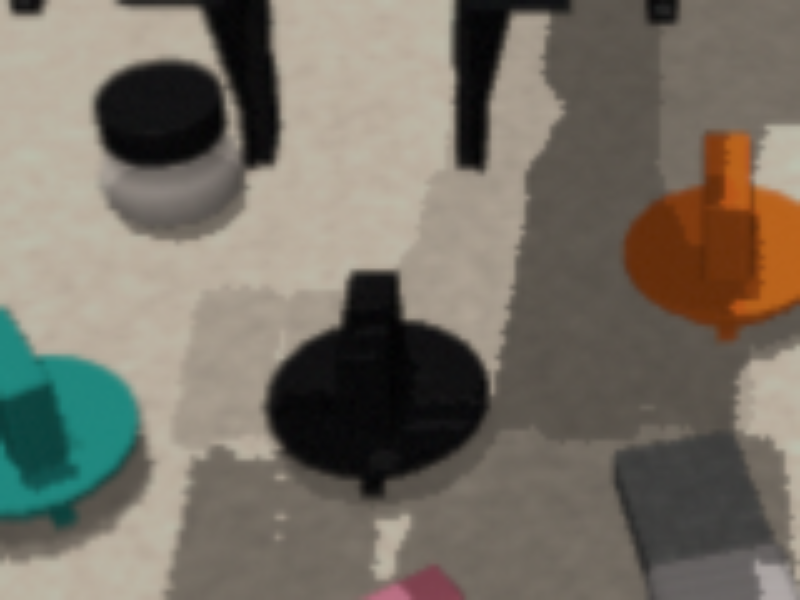

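View pics/t8.png

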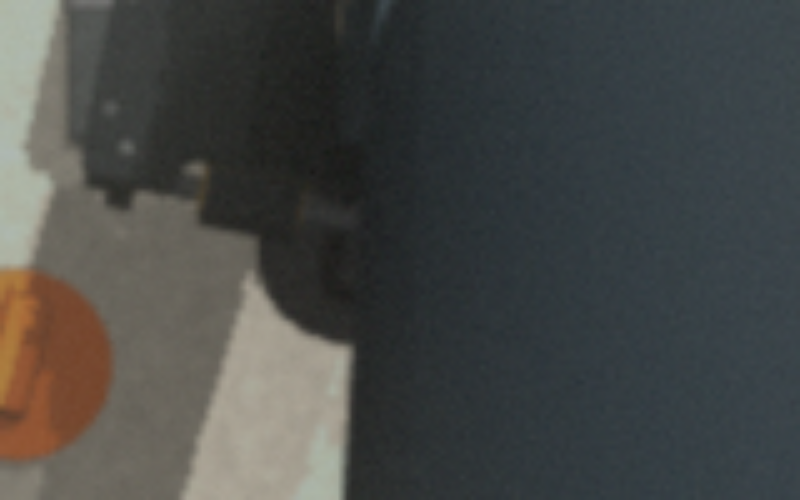

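Request:
servo_tool(
  rows=[
    [[-3, 22, 0], 0, 0.6],
    [[0, 22, 0], 0, 0.6],
    [[0, 14, 0], 0, 0.6],
    [[0, 0, 0], 0, 0.6],
  ],
)

```text
time: 10.35
tcp_pos: [0.6046, -0.2419, 0.0419]
tool_rot: [[-0.976, -0.018, -0.218], [0.219, -0.046, -0.975], [0.007, -0.999, 0.048]]
wrist_force: [-0.2, -0.3, -0.3]
width: 0.0522
```

```bash
python3 - <<'E'
from h import *
goto([.600,-.243,.032],[-.224,-.975])
E
```

```text
t 10.35 tcp [ 0.6046 -0.2419  0.0419] w 0.0522 F [-0.2 -0.3 -0.3] spin 0.006 shift mm [ 4.2 10.   1.6]
```

Final approach, then close and press down gently so the flat plug levels the tool.

Request:
servo_tool(
  rows=[
    [[4, 6, 1], 0, 0.6],
    [[0, 4, 0], 0, 0.6],
    [[0, 0, 0], 0, 0.6],
  ],
)

```text
time: 10.72
tcp_pos: [0.601, -0.2427, 0.0327]
tool_rot: [[-0.976, -0.015, -0.218], [0.219, -0.046, -0.975], [0.005, -0.999, 0.049]]
wrist_force: [0.2, -0.1, -0.7]
width: 0.0524
```

```bash
python3 - <<'E'
from h import *
goto([.600,-.243,.032],[-.224,-.975])
from station import imaging
a=imaging.read_camera('scene');cv2.imwrite('pics/s9.png',cv2.resize(a[200:320,180:340],None,fx=5,fy=5)[:,:,::-1])
E
```

```text
t 10.72 tcp [ 0.601  -0.2427  0.0327] w 0.0524 F [ 0.2 -0.1 -0.7] spin 0.006 shift mm [0.9 0.7 0.5]
```

View pics/s9.png

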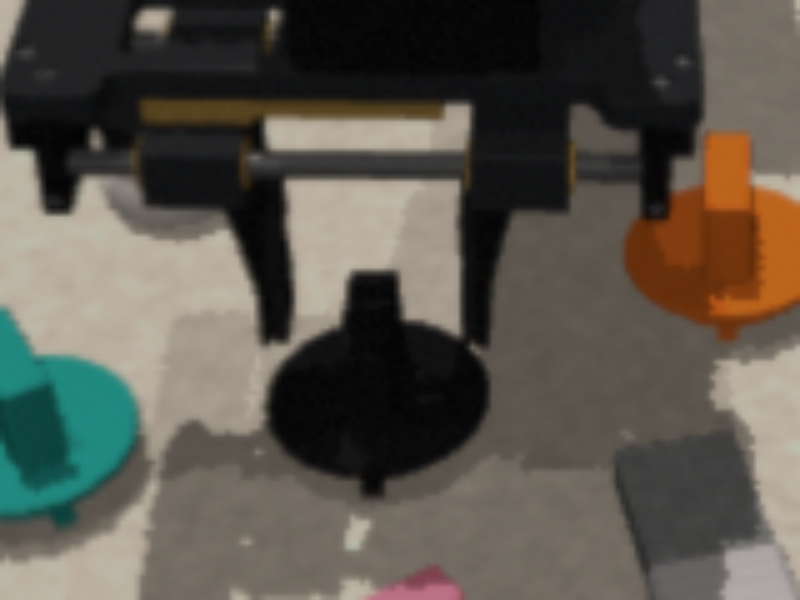

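```bash
python3 - <<'E'
from h import *
from station import sensors
s=sensors.read_state();p=np.array(s['tcp_pos']);R=np.array(s['tool_rot'])
for dz in(-.026,.026):
  for dx in (-.0095,.0095):
    print(dz,dx,((proj('scene',p+R@[dx,.008,dz])[0]-[180,200])*5).round())
print(((proj('scene',tf(.6,-.243,-.2256,[[0,0,.018],[0,0,.052],[.021,-.008,.052]]))-[180,200])*5).round())
E
```

```text
-0.026 -0.0095 [457. 402.]
-0.026 0.0095 [460. 361.]
0.026 -0.0095 [290. 402.]
0.026 0.0095 [296. 360.]
[[378. 395.]
 [368. 315.]
 [336. 361.]]
```

The fingertips appear about 12 px higher in the scene picture (row 268 against 280 predicted), which also explains the plate ride-over. I'll probe downward in small steps to see whether the offset is vertical.

Request:
servo_tool(
  rows=[
    [[0, 4, 0], 0, 0.6],
    [[0, 3, 0], 0, 0.6],
    [[0, 0, 0], 0, 0.6],
  ],
)

```text
time: 11.15
tcp_pos: [0.6015, -0.2432, 0.026]
tool_rot: [[-0.976, -0.014, -0.218], [0.219, -0.047, -0.975], [0.003, -0.999, 0.049]]
wrist_force: [-1.1, -0.3, -0.5]
width: 0.0523
```

Request:
servo_tool(
  rows=[
    [[0, 3, 0], 0, 0.6],
    [[0, 0, 0], 0, 0.6],
  ],
)

```text
time: 11.4
tcp_pos: [0.6015, -0.2434, 0.0228]
tool_rot: [[-0.976, -0.014, -0.218], [0.219, -0.047, -0.975], [0.003, -0.999, 0.049]]
wrist_force: [-0.7, -0.1, -0.2]
width: 0.0519
```

```bash
python3 - <<'E'
from h import *
goto([.600,-.243,.032],[-.224,-.975])
from station import imaging
a=imaging.read_camera('scene');a=(255*(a/255.)**.5).astype('uint8');cv2.imwrite('pics/s10.png',cv2.resize(a[200:320,180:340],None,fx=5,fy=5,interpolation=cv2.INTER_CUBIC)[:,:,::-1])
E
```

```text
t 11.4 tcp [ 0.6015 -0.2434  0.0228] w 0.0519 F [-0.7 -0.1 -0.2] spin 0.005 shift mm [ 1.5 -9.2  0.4]
```

View pics/s10.png

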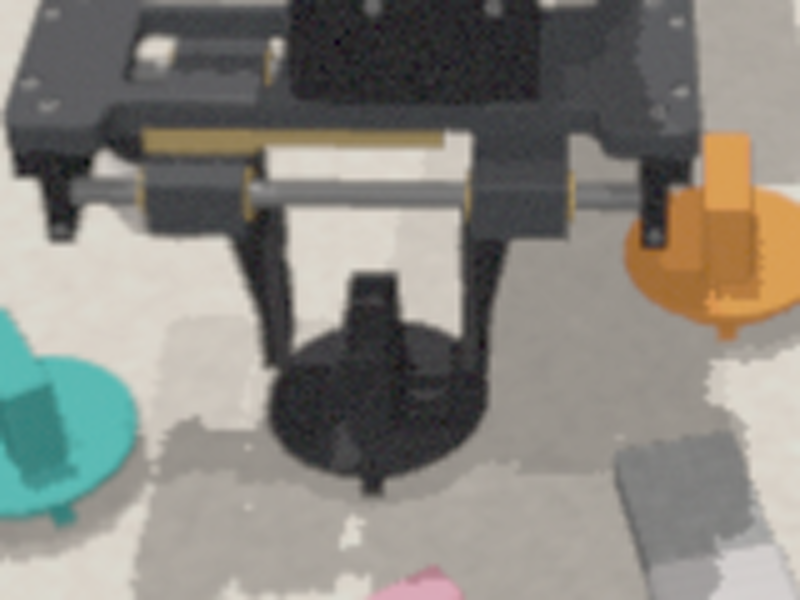

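Request:
servo_tool(
  rows=[
    [[0, 4, 0], 0, 0.6],
    [[0, 3, 0], 0, 0.6],
    [[0, 0, 0], 0, 0.6],
  ],
)

```text
time: 11.82
tcp_pos: [0.6016, -0.2437, 0.0155]
tool_rot: [[-0.976, -0.013, -0.218], [0.219, -0.047, -0.975], [0.003, -0.999, 0.049]]
wrist_force: [-0.1, -0.3, -0.8]
width: 0.0522
```

```bash
python3 - <<'E'
from h import *
goto([.600,-.243,.012],[-.224,-.975])
from station import imaging
a=imaging.read_camera('scene');a=(255*(a/255.)**.45).astype('uint8');cv2.imwrite('pics/s11.png',cv2.resize(a[230:310,200:300],None,fx=7,fy=7,interpolation=cv2.INTER_CUBIC)[:,:,::-1])
E
```

```text
t 11.82 tcp [ 0.6016 -0.2437  0.0155] w 0.0522 F [-0.1 -0.3 -0.8] spin 0.005 shift mm [ 1.7  3.5 -0.5]
```

View pics/s11.png

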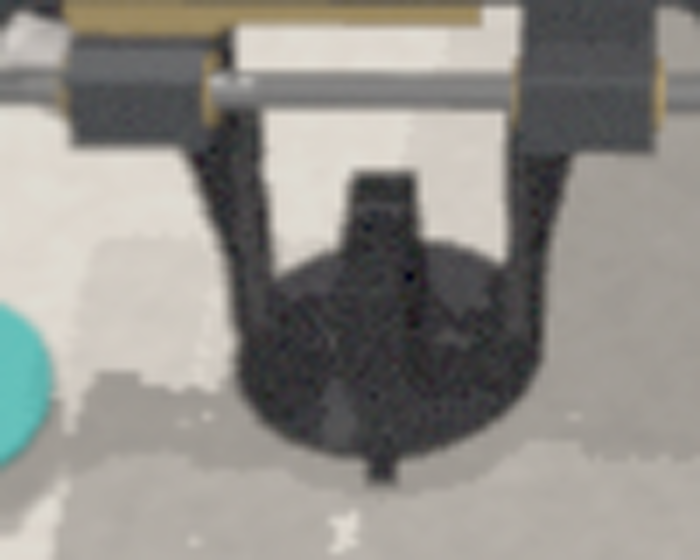

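Request:
servo_tool(
  rows=[
    [[0, 3, 0], 0, 0.6],
    [[0, 0, 0], 0, 0.6],
  ],
)

```text
time: 12.12
tcp_pos: [0.6017, -0.244, 0.0125]
tool_rot: [[-0.976, -0.013, -0.218], [0.219, -0.047, -0.975], [0.002, -0.999, 0.049]]
wrist_force: [0.3, 0.6, 0.6]
width: 0.0524
```

Request:
servo_tool(
  rows=[
    [[0, 2.5, 0], 0, 0.6],
    [[0, 0, 0], 0, 0.6],
  ],
)

```text
time: 12.38
tcp_pos: [0.6017, -0.2441, 0.0099]
tool_rot: [[-0.976, -0.013, -0.218], [0.219, -0.047, -0.975], [0.002, -0.999, 0.049]]
wrist_force: [-0.1, -0.4, 0.0]
width: 0.052
```

Request:
servo_tool(
  rows=[
    [[0, 1, 0], 0, 0.6],
    [[0, 0, 0], 0, 0.1],
    [[0, 0, 0], 0, 0.0],
    [[0, 0, 0], 0, 0.0],
    [[0, 0, 0], 0, 0.0],
  ],
  grip_force=25,
)

```text
time: 13.0
tcp_pos: [0.6018, -0.2442, 0.009]
tool_rot: [[-0.976, -0.012, -0.218], [0.219, -0.047, -0.975], [0.002, -0.999, 0.049]]
wrist_force: [-0.7, -0.6, 0.5]
width: 0.0204
```

```bash
python3 - <<'E'
from h import *
goto([.600,-.243,.012],[-.224,-.975])
from station import imaging
a=imaging.read_camera('scene');a=(255*(a/255.)**.45).astype('uint8');cv2.imwrite('pics/s12.png',cv2.resize(a[230:310,200:300],None,fx=7,fy=7,interpolation=cv2.INTER_CUBIC)[:,:,::-1])
E
```

```text
t 13.0 tcp [ 0.6018 -0.2442  0.009 ] w 0.0204 F [-0.7 -0.6  0.5] spin 0.005 shift mm [ 2.1 -3.  -0.7]
```

View pics/s12.png

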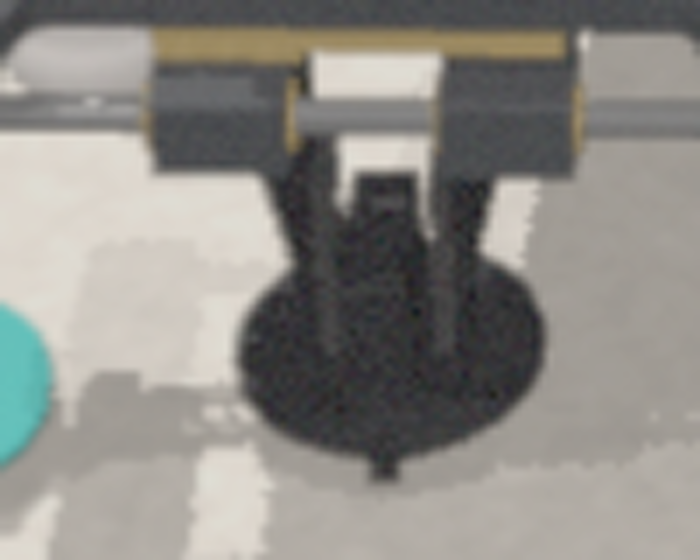

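Request:
servo_tool(
  rows=[
    [[0, 0, 0], 0, 0.0],
    [[0, 0, 0], 0, 0.0],
    [[0, 0, 0], 0, 0.0],
  ],
  grip_force=30,
)

```text
time: 13.42
tcp_pos: [0.6019, -0.2444, 0.0091]
tool_rot: [[-0.976, -0.012, -0.219], [0.219, -0.048, -0.975], [0.002, -0.999, 0.049]]
wrist_force: [-0.2, -0.1, -0.7]
width: 0.0155
```

Request:
servo_tool(
  rows=[
    [[0, 5, 0], 0, 0.0],
    [[0, 8, 0], 0, 0.0],
    [[0, 8, 0], 0, 0.0],
    [[0, 8, 0], 0, 0.0],
  ],
)

```text
time: 13.92
tcp_pos: [0.6064, -0.2464, 0.0056]
tool_rot: [[-0.975, -0.007, -0.221], [0.221, -0.052, -0.974], [-0.005, -0.999, 0.052]]
wrist_force: [-12.7, 5.3, 42.5]
width: 0.0159
```

Request:
servo_tool(
  rows=[
    [[0, -15, 0], 0, 0.0],
    [[0, -30, 0], 0, 0.0],
    [[0, -40, 0], 0, 0.0],
    [[0, -40, 0], 0, 0.0],
    [[0, 0, 0], 0, 0.0],
  ],
)

```text
time: 14.55
tcp_pos: [0.6072, -0.2389, 0.1359]
tool_rot: [[-0.975, -0.005, -0.221], [0.221, -0.052, -0.974], [-0.006, -0.999, 0.052]]
wrist_force: [-0.1, -0.2, -2.0]
width: 0.0158
```

```bash
python3 - <<'E'
from h import *
goto([*mill([0,0,0])[:2],.14],tf(0,0,MYAW,[0,-1,0])[0])
from station import imaging,sensors
print(np.round(sensors.read_state()['tool_rot'],3))
a=imaging.read_camera('scene');cv2.imwrite('pics/s13f.png',a[:,:,::-1]);a=(255*(a/255.)**.5).astype('uint8');cv2.imwrite('pics/s13.png',cv2.resize(a[150:310,190:330],None,fx=3.7,fy=3.7,interpolation=cv2.INTER_CUBIC)[:,:,::-1])
cv2.imwrite('pics/s13c.png',cv2.resize(a[170:250,410:510],None,fx=7,fy=7,interpolation=cv2.INTER_CUBIC)[:,:,::-1])
E
```

```text
t 14.55 tcp [ 0.6072 -0.2389  0.1359] w 0.0158 F [-0.1 -0.2 -2. ] spin -0.155 shift mm [  64.6  -23.1 -354.1]
[[-0.975 -0.005 -0.221]
 [ 0.221 -0.052 -0.974]
 [-0.006 -0.999  0.052]]
```

View pics/s13.png

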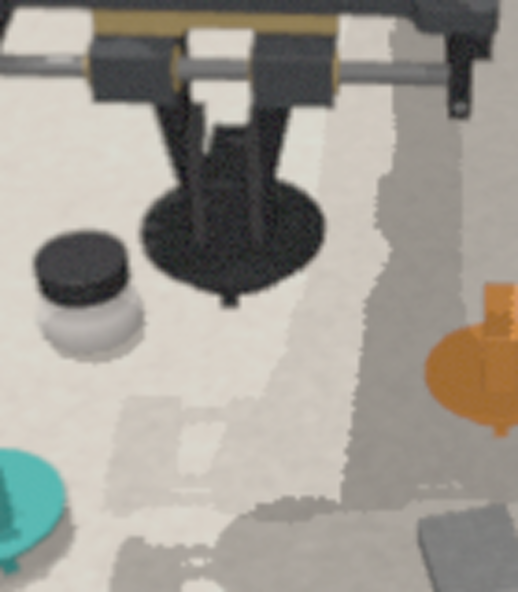

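View pics/s13c.png

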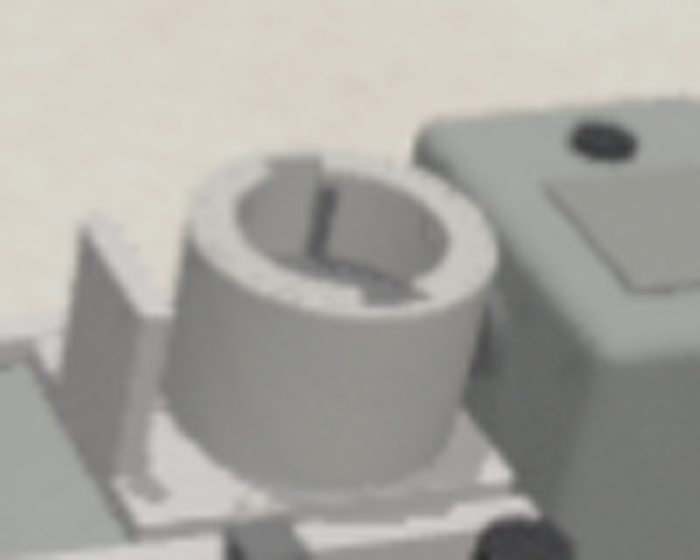

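```bash
cat > fit1.py <<'E'
from h import *
C=lambda u,v:(410+u/7,170+v/7)
def rc(p,full=False):
    q=proj('scene',tf(p[0],p[1],p[2],circ(.038,.08)))
    o=[q[:,0].min()-C(187,0)[0],q[:,0].max()-C(498,0)[0],q[:,1].min()-C(0,150)[1],q[:,1].max()-C(0,322)[1]]
    g=proj('scene',tf(p[0],p[1],p[2],[[.034,0,.08],[-.034,0,.08]]))-[C(397,300),C(293,160)]
    return np.r_[o,g.ravel()]
r=least_squares(rc,[.57,.12,-.07]); print('cup scene',r.x,rc(r.x).round(2))
# lid before grasp, scene only
a=cv2.imread('pics/scene0.png').astype(float).max(2)
def lidfit(L,ext,lug,zu,yaw0=-.22):
    def rl(p):
        q=proj('scene',tf(*p,circ(.036,.018+zu))); q2=proj('scene',tf(*p,circ(.036,.014+zu)))
        o=[(q[:,0].min()-ext[0]),(q[:,0].max()-ext[1]),(q2[:,1].max()-ext[2])]
        if ext[3] is not None: o.append(q[:,1].min()-ext[3])
        q=proj('scene',tf(*p,[.031,0,.0043+zu]))-lug
        return np.r_[o,q.ravel()]
    r=least_squares(rl,[.6,-.24,yaw0]); return r.x,rl(r.x).round(2)
print('lid0',lidfit(0,[225+8.8,225+52.3,245+50.5,245+19.0],(225+29.6,245+52),0))
for zu in(.126,.13): print('lid now',zu,lidfit(0,[190+142/3.7,190+325/3.7,150+292/3.7,150+178/3.7],(190+231/3.7,150+300/3.7),zu))
E
python3 fit1.py
```

```text
cup scene [ 0.5690569   0.12040097 -0.11119276] [ 0.01  0.23 -0.37 -0.45 -0.05  1.19 -0.2  -0.49]
lid0 (array([ 0.59710143, -0.24244545, -0.24469235]), array([-0.9 ,  0.88,  0.11, -1.08,  0.02,  0.73]))
lid now 0.126 (array([ 0.59493575, -0.23424625, -0.22526971]), array([-0.49,  0.5 , -0.4 , -0.61, -0.01,  0.84]))
lid now 0.13 (array([ 0.60049454, -0.23470588, -0.22559627]), array([-0.75,  0.77, -0.33, -0.86, -0.02,  0.95]))
```

```bash
python3 - <<'E'
from h import *
from station import sensors
s=sensors.read_state(); print(np.round(s['joints'],3))
E
python3 - <<'E'
# mill yaw from long edges in top picture: rail/base edges & scene cameras (cached fit with docked travel)
import sys; sys.path.insert(0,'.')
from h import *
T=lambda u,v:(110+u/4.4,205+v/4.4)
def back(n,px,z): return least_squares(lambda p:proj(n,[p[0],p[1],z])[0]-px,[.6,0.1]).x
for a,b,z in (((303,105),(745,128),.02),((272,352),(722,384),.02),((58,72),(240,82),.075),((25,333),(213,345),.075),((748,140),(730,388),.016)):
    A=back('top',T(*a),z);B=back('top',T(*b),z); d=A-B; print(np.degrees(np.arctan2(d[1],d[0])).round(2)-90)
S=lambda u,v:(355+u/4.2,175+v/4.2)
for a,b,z in (((105,388),(372,358),0),((110,345),(552,283),.02),((487,52),(655,38),.075),((605,190),(772,170),.075)):
    A=back('scene',S(*a),z);B=back('scene',S(*b),z); d=B-A; print('s',np.degrees(np.arctan2(d[1],d[0])).round(2)-90)
E
```

```text
[ 0.386  0.495 -0.143  1.671  0.144  0.981 -1.613]
-3.8400000000000034
-4.579999999999998
-4.030000000000001
-3.930000000000007
-94.04
s -5.959999999999994
s -3.4200000000000017
s -6.200000000000003
s -4.340000000000003
```

Request:
servo_tool(
  rows=[
    [[0, -10, 0], -0.18, 0.0],
    [[0, 0, 0], -0.18, 0.0],
    [[0, 0, 0], 0, 0.0],
  ],
)

```text
time: 14.98
tcp_pos: [0.602, -0.2372, 0.1383]
tool_rot: [[-0.989, -0.019, 0.147], [-0.146, -0.048, -0.988], [0.026, -0.999, 0.045]]
wrist_force: [-0.7, 0.2, -1.3]
width: 0.0161
```

```bash
python3 - <<'E'
from station import sensors
import numpy as np
s=sensors.read_state(); print(np.round(s['joints'],3),np.round(s['tool_rot'],3),np.round(s['tcp_pos'],4))
E
```

```text
[ 0.447  0.496 -0.228  1.665  0.189  1.007 -1.281] [[-0.989 -0.019  0.147]
 [-0.146 -0.048 -0.988]
 [ 0.026 -0.999  0.045]] [ 0.602  -0.2372  0.1383]
```

Request:
servo_tool(
  rows=[
    [[0, 40, 0], 0, 0.0],
    [[0, 40, 0], 0, 0.0],
    [[0, 30, 0], 0, 0.0],
    [[0, 12, 0], 0, 0.0],
    [[0, 4, 0], 0, 0.0],
    [[0, 0, 0], 0, 0.0],
  ],
)

```text
time: 15.72
tcp_pos: [0.598, -0.2434, 0.0068]
tool_rot: [[-0.991, -0.023, 0.131], [-0.13, -0.048, -0.99], [0.029, -0.999, 0.044]]
wrist_force: [0.5, -0.3, -1.3]
width: 0.0158
```

Request:
servo_tool(
  rows=[
    [[0, 2, 0], 0, 0.0],
    [[0, 0, 0], 0, 0.0],
    [[0, 0, 0], 0, 0.6],
    [[0, 0, 0], 0, 0.6],
    [[0, 0, 0], 0, 0.6],
  ],
)

```text
time: 16.35
tcp_pos: [0.5998, -0.2442, 0.0075]
tool_rot: [[-0.991, -0.019, 0.13], [-0.129, -0.05, -0.99], [0.025, -0.999, 0.047]]
wrist_force: [-0.4, 0.6, 0.0]
width: 0.038
```

```bash
python3 - <<'E'
from h import *
from station import imaging
a=imaging.read_camera('scene');cv2.imwrite('pics/s14f.png',a[:,:,::-1]);a=(255*(a/255.)**.45).astype('uint8');cv2.imwrite('pics/s14.png',cv2.resize(a[230:310,200:300],None,fx=7,fy=7,interpolation=cv2.INTER_CUBIC)[:,:,::-1])
E
```

```text
(no output)
```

View pics/s14.png

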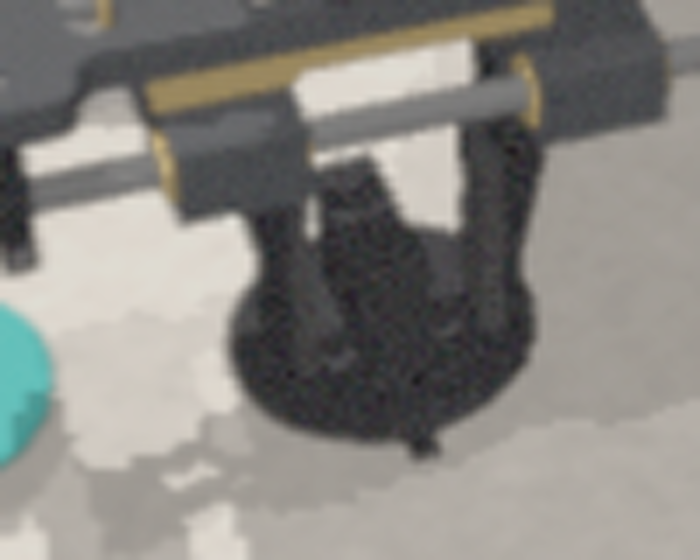

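```bash
cat > fit2.py <<'E'
import io,contextlib
with contextlib.redirect_stdout(io.StringIO()):
    from fit1 import *
E
python3 - <<'E'
from fit2 import *
f=lambda u,v:(200+u/7,230+v/7)
print(lidfit(0,[f(230,0)[0],f(535,0)[0],f(0,440)[1],f(0,225)[1]],f(425,447),0,.13))
E
```

```text
(array([ 0.59168712, -0.24316833,  0.12495711]), array([-0.82,  0.67,  0.43, -1.2 ,  0.15,  0.54]))
```

Request:
servo_tool(
  rows=[
    [[0, 0, 0], 0, 0.6],
    [[0, -25, 0], 0, 0.6],
    [[0, -30, 0], 0, 0.6],
    [[0, -30, 0], 0, 0.6],
    [[0, 0, 0], -0.18, 0.6],
    [[0, 0, 0], -0.18, 0.6],
    [[0, 0, 0], -0.18, 0.6],
    [[0, 0, 0], -0.18, 0.6],
    [[0, 0, 0], -0.18, 0.6],
    [[0, 0, 0], -0.18, 0.6],
    [[0, 0, 0], -0.18, 0.6],
    [[0, 0, 0], -0.18, 0.6],
    [[0, 0, 0], -0.18, 0.6],
    [[0, 0, 0], -0.18, 0.6],
  ],
)

```text
time: 18.15
tcp_pos: [0.6007, -0.2401, 0.0945]
tool_rot: [[0.407, -0.021, 0.913], [-0.913, -0.05, 0.405], [0.038, -0.999, -0.039]]
wrist_force: [-1.0, -0.2, 0.6]
width: 0.0524
```

```bash
python3 - <<'E'
from h import *
goto([.594,-.2445,.07],[-.125,.992])
E
```

```text
t 18.15 tcp [ 0.6007 -0.2401  0.0945] w 0.0524 F [-1.  -0.2  0.6] spin -1.279 shift mm [-8.1 24.4 -2.6]
```

Request:
servo_tool(
  rows=[
    [[0, 0, 0], -0.183, 0.6],
    [[0, 0, 0], -0.183, 0.6],
    [[0, 0, 0], -0.183, 0.6],
    [[0, 0, 0], -0.183, 0.6],
    [[0, 0, 0], -0.183, 0.6],
    [[0, 0, 0], -0.183, 0.6],
    [[0, 0, 0], -0.183, 0.6],
    [[0, 0, 0], 0, 0.6],
  ],
)

```text
time: 19.15
tcp_pos: [0.5994, -0.242, 0.0933]
tool_rot: [[0.987, -0.023, -0.157], [0.156, -0.051, 0.986], [-0.03, -0.998, -0.047]]
wrist_force: [0.5, -0.5, 0.3]
width: 0.0522
```

```bash
python3 - <<'E'
from h import *
R=goto([.594,-.2445,.05],[-.125,.992]);print(R.round(3))
E
```

```text
t 19.15 tcp [ 0.5994 -0.242   0.0933] w 0.0522 F [ 0.5 -0.5  0.3] spin 0.033 shift mm [-4.3 43.5  0.2]
[[ 0.992 -0.024 -0.125]
 [ 0.124 -0.05   0.991]
 [-0.03  -0.998 -0.047]]
```

Request:
servo_tool(
  rows=[
    [[-4, 22, 0], 0.033, 0.6],
    [[0, 22, 0], 0, 0.6],
    [[0, 0, 0], 0, 0.6],
  ],
)

```text
time: 19.52
tcp_pos: [0.5946, -0.2454, 0.0481]
tool_rot: [[0.993, -0.022, -0.117], [0.115, -0.051, 0.992], [-0.028, -0.998, -0.049]]
wrist_force: [0.3, 0.5, 0.1]
width: 0.052
```

```bash
python3 - <<'E'
from h import *
goto([.594,-.2445,.0085],[-.125,.992])
from station import imaging
a=imaging.read_camera('scene');a=(255*(a/255.)**.45).astype('uint8');cv2.imwrite('pics/s15.png',cv2.resize(a[230:310,200:300],None,fx=7,fy=7,interpolation=cv2.INTER_CUBIC)[:,:,::-1])
E
```

```text
t 19.52 tcp [ 0.5946 -0.2454  0.0481] w 0.052 F [0.3 0.5 0.1] spin -0.008 shift mm [ 0.6 39.5  2.9]
```

View pics/s15.png

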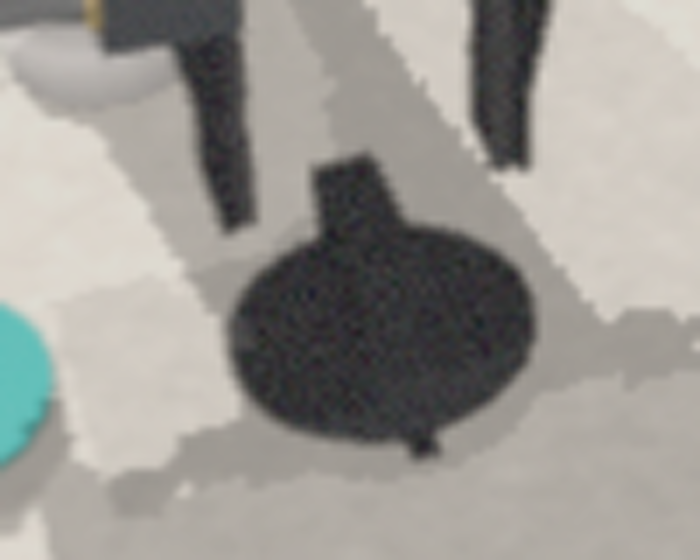

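Request:
servo_tool(
  rows=[
    [[1, 20, 3], 0, 0.6],
    [[0, 14, 0], 0, 0.6],
    [[0, 5, 0], 0, 0.6],
    [[0, 0, 0], 0, 0.6],
  ],
)

```text
time: 20.08
tcp_pos: [0.5965, -0.2437, 0.0083]
tool_rot: [[0.993, -0.019, -0.117], [0.115, -0.052, 0.992], [-0.024, -0.998, -0.049]]
wrist_force: [1.1, -0.4, 0.0]
width: 0.052
```

```bash
python3 - <<'E'
from h import *
goto([.594,-.2445,.0085],[-.125,.992])
from station import imaging
a=imaging.read_camera('scene');a=(255*(a/255.)**.45).astype('uint8');cv2.imwrite('pics/s16.png',cv2.resize(a[230:310,200:300],None,fx=7,fy=7,interpolation=cv2.INTER_CUBIC)[:,:,::-1])
E
```

```text
t 20.07 tcp [ 0.5965 -0.2437  0.0083] w 0.052 F [ 1.1 -0.4  0. ] spin -0.008 shift mm [-2.6 -0.1 -0.5]
```

View pics/s16.png

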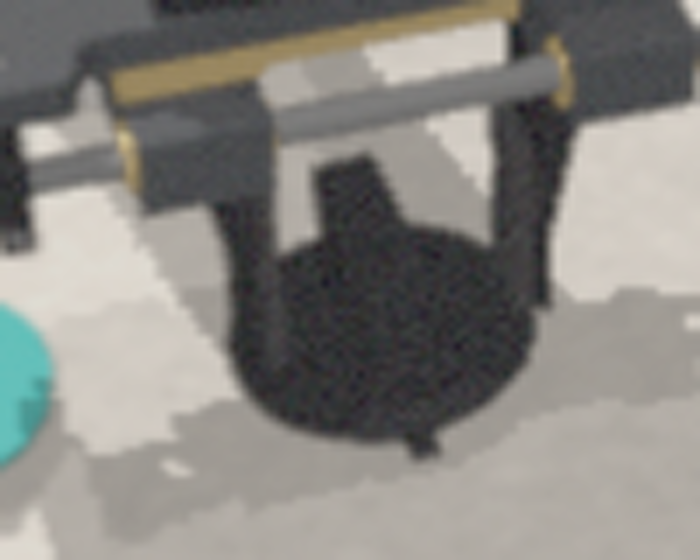

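Request:
servo_tool(
  rows=[
    [[-3, 0, -2], 0, 0.6],
    [[0, 0, 0], 0, 0.0],
    [[0, 0, 0], 0, 0.0],
    [[0, 0, 0], 0, 0.0],
    [[0, 0, 0], 0, 0.0],
    [[0, 0, 0], 0, 0.0],
    [[0, 0, 0], 0, 0.0],
    [[0, 0, 0], 0, 0.0],
  ],
)

```text
time: 21.12
tcp_pos: [0.5947, -0.2457, 0.0108]
tool_rot: [[0.993, -0.016, -0.117], [0.116, -0.052, 0.992], [-0.022, -0.999, -0.05]]
wrist_force: [-0.8, 0.4, 1.3]
width: 0.0159
```

```bash
python3 - <<'E'
from h import *
goto([*mill([0,0,0])[:2],.14],tf(0,0,-.071,[0,1,0])[0])
from station import imaging
a=imaging.read_camera('scene');cv2.imwrite('pics/s17f.png',a[:,:,::-1]);a=(255*(a/255.)**.45).astype('uint8');cv2.imwrite('pics/s17.png',cv2.resize(a[230:310,200:300],None,fx=7,fy=7,interpolation=cv2.INTER_CUBIC)[:,:,::-1])
E
```

```text
t 21.12 tcp [ 0.5947 -0.2457  0.0108] w 0.0159 F [-0.8  0.4  1.3] spin 0.188 shift mm [ -57.1 -145.9  355.4]
```

View pics/s17.png

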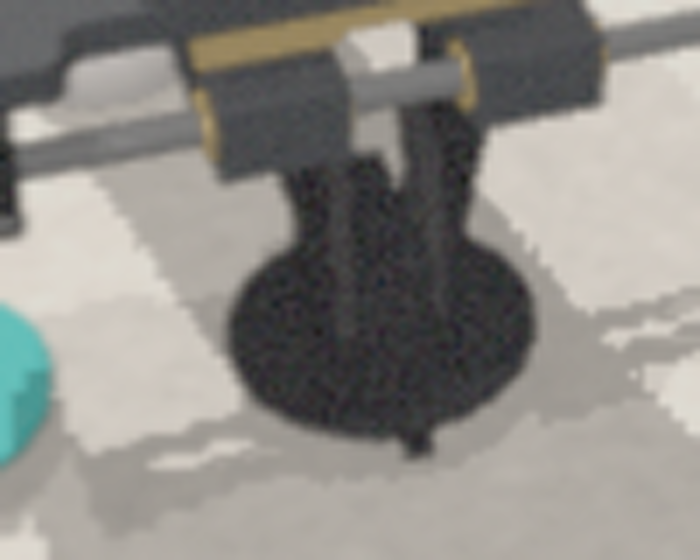

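```bash
python3 - <<'E'
from fit2 import *
f=lambda u,v:(200+u/7,230+v/7)
L=lidfit(0,[f(228,0)[0],f(535,0)[0],f(0,438)[1],f(0,224)[1]],f(418,444),0,.13);print(L)
from station import sensors
s=sensors.read_state();R=np.array(s['tool_rot']);p=np.array(s['tcp_pos'])
off=R.T@(np.r_[L[0][:2],0]-p);print('lid origin in tool',off*1000)
print('cup scene',r.x)
E
```

```text
(array([ 0.59079893, -0.24333725,  0.08698682]), array([-0.7 ,  0.47,  0.35, -1.39,  0.23,  0.79]))
lid origin in tool [-3.37372883 10.7332391   3.30449038]
cup scene [ 0.5690569   0.12040097 -0.11119276]
```

Request:
servo_tool(
  rows=[
    [[0, -20, 0], 0, 0.0],
    [[0, -40, 0], 0, 0.0],
    [[0, -40, 0], 0, 0.0],
    [[0, -40, 0], 0, 0.0],
    [[0, 0, 0], 0.094, 0.0],
    [[0, 0, 0], 0.094, 0.0],
  ],
)

```text
time: 21.92
tcp_pos: [0.598, -0.2385, 0.1608]
tool_rot: [[0.997, -0.011, 0.077], [-0.077, -0.054, 0.996], [-0.007, -0.998, -0.055]]
wrist_force: [-0.0, -0.5, -1.0]
width: 0.0156
```

```bash
cat >> h.py <<'E'
def golid(lid,zdir,off=(-.0034,.0107,.0033)):
    from station import sensors
    s=sensors.read_state();R=np.array(s['tool_rot']);p=np.array(s['tcp_pos'])
    a=np.arctan2(R[1,2],R[0,2]); b=np.arctan2(zdir[1],zdir[0]); d=(b-a+np.pi)%(2*np.pi)-np.pi
    c,sn=np.cos(d),np.sin(d); R2=np.array([[c,-sn,0],[sn,c,0],[0,0,1]])@R
    goto(np.array(lid)-R2@np.array(off),zdir)
    print('lid est now',(p+R@np.array(off)).round(4))
E
python3 - <<'E'
from h import *
golid([.569,.1204,.11],tf(0,0,-.071,[0,1,0])[0])
E
```

```text
t 21.93 tcp [ 0.598  -0.2385  0.1608] w 0.0156 F [-0.  -0.5 -1. ] spin -0.006 shift mm [-50.8  21.  354.9]
lid est now [ 0.5948 -0.2355  0.1499]
```

Request:
servo_tool(
  rows=[
    [[-8, 0, 50], 0, 0.0],
    [[-8, 0, 50], 0, 0.0],
    [[-8, 0, 50], 0, 0.0],
    [[-8, 0, 50], 0, 0.0],
    [[-8, 0, 50], 0, 0.0],
    [[-8, 0, 50], 0, 0.0],
    [[-6, 0, 40], 0, 0.0],
    [[0, 0, 0], 0, 0.0],
    [[0, 0, 0], 0, 0.0],
  ],
)

```text
time: 23.05
tcp_pos: [0.5738, 0.1137, 0.1524]
tool_rot: [[0.997, 0.004, 0.08], [-0.08, -0.057, 0.995], [0.008, -0.998, -0.056]]
wrist_force: [-0.1, -1.0, -0.9]
width: 0.0158
```

```bash
python3 - <<'E'
from h import *
golid([.569,.1204,.10],tf(0,0,-.071,[0,1,0])[0])
from station import sensors;print(np.round(sensors.read_state()['joints'],3))
E
```

```text
t 23.05 tcp [0.5738 0.1137 0.1524] w 0.0158 F [-0.1 -1.  -0.9] spin -0.009 shift mm [-2.3 41.2  6. ]
lid est now [0.5707 0.1167 0.1415]
[ 0.399  0.568 -0.978  1.767  0.575  1.13   0.712]
```

Request:
servo_tool(
  rows=[
    [[-2, 20, 6], -0.009, 0.0],
    [[0, 19, 0], 0, 0.0],
    [[0, 0, 0], 0, 0.0],
  ],
)

```text
time: 23.42
tcp_pos: [0.5724, 0.1138, 0.1097]
tool_rot: [[0.997, 0.002, 0.075], [-0.075, -0.059, 0.995], [0.007, -0.998, -0.059]]
wrist_force: [0.2, -0.0, -1.4]
width: 0.0155
```

```bash
python3 - <<'E'
from h import *
golid([.569,.1204,.09],tf(0,0,-.071,[0,1,0])[0])
from station import imaging
a=imaging.read_camera('scene');cv2.imwrite('pics/s18f.png',a[:,:,::-1]);a=(255*(a/255.)**.45).astype('uint8');cv2.imwrite('pics/s18.png',cv2.resize(a[160:250,400:510],None,fx=7,fy=6.6,interpolation=cv2.INTER_CUBIC)[:,:,::-1])
E
```

```text
t 23.43 tcp [0.5724 0.1138 0.1097] w 0.0155 F [ 0.2 -0.  -1.4] spin -0.005 shift mm [-0.6  8.5  4.2]
lid est now [0.5693 0.1167 0.0988]
```

View pics/s18.png

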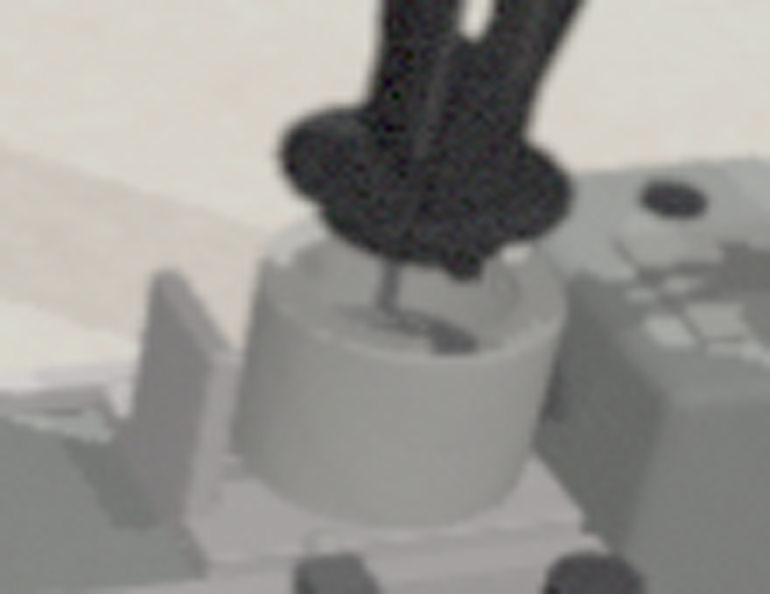

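```bash
cat > sil.py <<'E'
from h import *
from scipy.spatial.transform import Rotation as Ro
def parts():
    fl=np.r_[circ(.036,.014),circ(.036,.018)]; pl=np.r_[circ(.024,0),circ(.024,.014)]
    lug=np.array([[x,y,z] for x in(-.031,.031) for y in(-.0035,.0035) for z in(.002,.0065)])
    return [fl,pl,lug]
PA=parts()
def model(p):
    R=Ro.from_euler('z',p[5])*1
    T=Ro.from_rotvec([p[3],p[4],0])*Ro.from_euler('z',p[5])
    return [T.apply(P)+p[:3] for P in PA]
def sd(p,pts):
    hs=[cv2.convexHull(proj('scene',P).astype(np.float32)) for P in model(p)]
    return np.array([max(cv2.pointPolygonTest(h,(float(a),float(b)),True) for h in hs) for a,b in pts])
def contour(im,box,thr=60):
    x,y,w,h=box; g=im[y:y+h,x:x+w].max(2).astype(np.float32)
    g=cv2.resize(g,None,fx=6,fy=6,interpolation=cv2.INTER_CUBIC)
    m=(g<thr).astype('uint8')
    n,l,st,_=cv2.connectedComponentsWithStats(m); k=1+np.argmax(st[1:,4]); m=(l==k).astype('uint8')
    c=max(cv2.findContours(m,cv2.RETR_EXTERNAL,cv2.CHAIN_APPROX_NONE)[0],key=len)[:,0,:]
    return (c+.5)/6-.5+[x,y],m*255
def fit(pts,p0,lock=None,w=None):
    p0=np.array(p0,float); 
    def f(p): return np.r_[sd(p,pts), (p[2]-p0[2])/.001*3, (p[5]-p0[5])/.02*3]
    r=least_squares(f,p0,x_scale=[.01,.01,.01,.1,.1,.1],diff_step=1e-3,loss='soft_l1',f_scale=1.); return r.x, sd(r.x,pts)
E
python3 - <<'E'
from sil import *
im=cv2.imread('pics/s18f.png')[:,:,::-1]
for v in (30,45,60,75): pass
c,m=contour(im,(430,165,60,40),70)
# keep points on lid outline: exclude fingers (above)
k=[(a,b) for a,b in c if 431<a<488.5 and b<203.5 and not(449<a<478.5 and b<184) and b>166]
k=np.array(k)[::4]; print(len(k))
p,res=fit(k,[.569,.117,.0988,0,0,-.075]); print(p.round(4),np.abs(res).mean())
v=cv2.resize(im[160:250,400:510],None,fx=7,fy=7)[:,:,::-1].copy(); v=(255*(v/255.)**.5).astype('uint8')
for P in model(p):
    h=cv2.convexHull(proj('scene',P).astype(np.float32))
    cv2.polylines(v,[((h+.5-[400,160])*7).astype(int)],True,(0,0,255),1)
for a,b in k: cv2.circle(v,(int((a+.5-400)*7),int((b+.5-160)*7)),1,(0,255,0),-1)
cv2.imwrite('pics/sil18.png',v)
E
```

```text
126Traceback (most recent call last):
  File "<stdin>", line 8, in <module>
  File "sil.py", line 25, in fit
    r=least_squares(f,p0,x_scale=[.01,.01,.01,.1,.1,.1],diff_step=1e-3,loss='soft_l1',f_scale=1.); return r.x, sd(r.x,pts)
    return func(*args, **kwargs)
    vector_fun = VectorFunction(
        fun_wrapped,
    ...<6 lines>...
        workers=workers
    )
    self._update_fun()
    ~~~~~~~~~~~~~~~~^^
    self.f = self.fun_wrapped(xp_copy(self.x))
             ~~~~~~~~~~~~~~~~^^^^^^^^^^^^^^^^^
    return np.atleast_1d(self.fun(x))
                         ~~~~~~~~^^^
    return self.f(x, *self.args, **self.kwargs)
           ~~~~~~^^^^^^^^^^^^^^^^^^^^^^^^^^^^^^
  File "sil.py", line 24, in f
    def f(p): return np.r_[sd(p,pts), (p[2]-p0[2])/.001*3, (p[5]-p0[5])/.02*3]
                           ~~^^^^^^^
  File "sil.py", line 13, in sd
    hs=[cv2.convexHull(proj('scene',P).astype(np.float32)) for P in model(p)]
                                                                    ~~~~~^^^
  File "sil.py", line 9, in model
    R=Ro.from_euler('z',p[5])*1
      ~~~~~~~~~~~~~~~~~~~~~~~^~
TypeError: Argument 'other' has incorrect type (expected scipy.spatial.transform._rotation.Rotation, got int)
```

```bash
sed -i "/R=Ro.from_euler('z',p\[5\])\*1/d; s/diff_step=1e-3/diff_step=1e-3/" sil.py; sed -i 's/r=least_squares(f,p0,x_scale/sc=np.array([.001,.001,.001,.01,.01,.01]); r=least_squares(lambda q:f(p0+q*sc),np.zeros(6)+.1,diff_step=.3,loss="soft_l1"); r.x=p0+r.x*sc; return r.x, sd(r.x,pts)\n    r=least_squares(f,p0,x_scale/' sil.py
cat > run18.py <<'E'
from sil import *
def go(img,out,p0,box=(430,165,60,40),fing=(449,478.5,184),ymax=203.5,thr=70,off=(400,160)):
    im=cv2.imread(img)[:,:,::-1]
    c,m=contour(im,box,thr)
    x0,y0,w,h=box
    k=[(a,b) for a,b in c if x0+1<a<x0+w-1.5 and b<ymax and not(fing[0]<a<fing[1] and b<fing[2]) and b>y0+1]
    k=np.array(k)[::4]
    p,res=fit(k,p0); print(len(k),p.round(4),np.abs(res).mean().round(3))
    v=cv2.resize(im[off[1]:off[1]+85,off[0]:off[0]+110],None,fx=7,fy=7)[:,:,::-1].copy(); v=(255*(v/255.)**.5).astype('uint8')
    for P in model(p):
        h=cv2.convexHull(proj('scene',P).astype(np.float32))
        cv2.polylines(v,[((h+.5-np.array(off))*7).astype(int)],True,(0,0,255),1)
    for a,b in k: cv2.circle(v,(int((a+.5-off[0])*7),int((b+.5-off[1])*7)),1,(0,255,0),-1)
    cv2.imwrite(out,v); return p
if __name__=='__main__': go('pics/s18f.png','pics/sil18.png',[.569,.117,.0988,0,0,-.075])
E
python3 run18.py
```

```text
126 [ 0.5712  0.1149  0.0988 -0.1045  0.1127 -0.0748] 1.799
```

View pics/sil18.png

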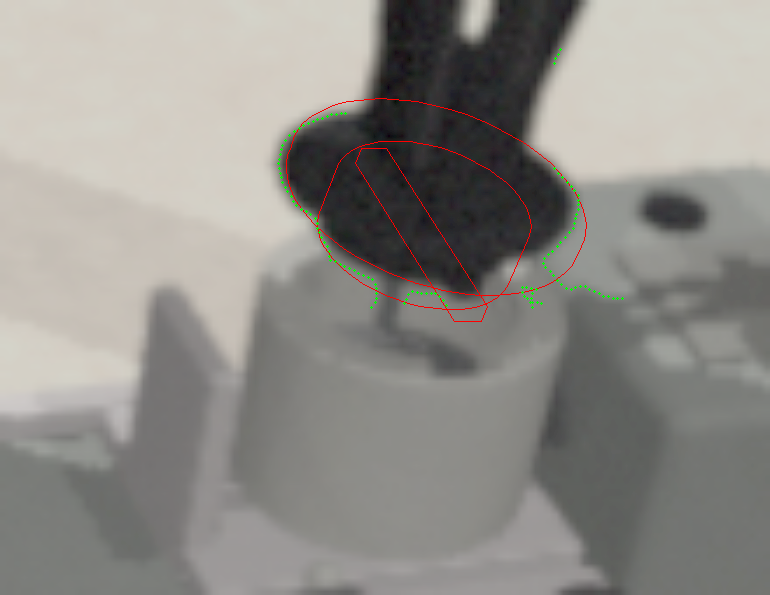

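```bash
python3 - <<'E'
from run18 import *
for t in (30,36,42,48): p=go('pics/s18f.png','pics/sil18_%d.png'%t,[.569,.117,.0988,0,0,-.075],thr=t,fing=(449,478.5,186))
E
```

```text
112 [ 0.57    0.1148  0.0987 -0.1271 -0.1157 -0.0761] 1.083
113 [ 0.5696  0.1154  0.0986 -0.1048 -0.0978 -0.0763] 1.144
114 [ 0.5695  0.1153  0.0986 -0.1013 -0.0857 -0.0761] 1.101
114 [ 0.5696  0.1153  0.0987 -0.0984 -0.0762 -0.076 ] 1.046
```

View pics/sil18_42.png

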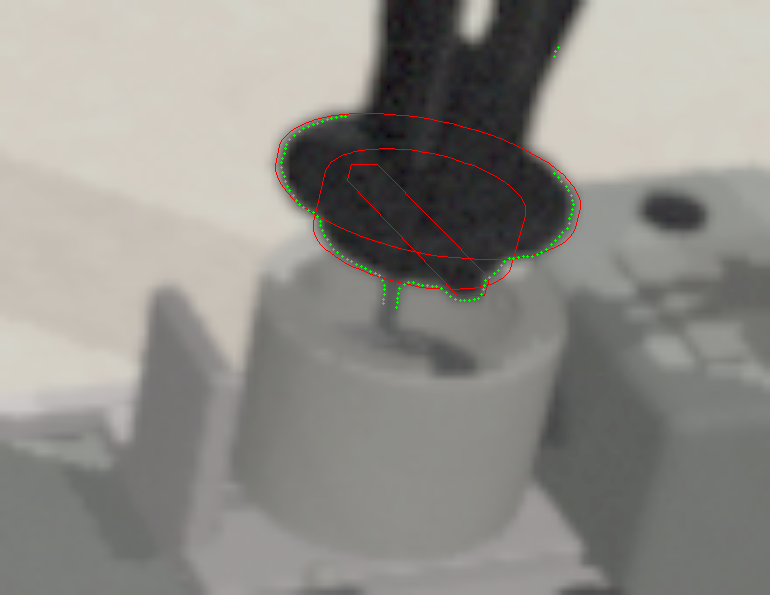

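Request:
servo_tool(
  rows=[
    [[0, 6, 5.5], 0, 0.0],
    [[0, 5, 0.5], 0, 0.0],
    [[0, 0, 0], 0, 0.0],
  ],
)

```text
time: 23.85
tcp_pos: [0.5741, 0.12, 0.0989]
tool_rot: [[0.997, 0.004, 0.076], [-0.076, -0.058, 0.995], [0.009, -0.998, -0.057]]
wrist_force: [-0.5, 0.9, -0.7]
width: 0.0158
```

```bash
python3 - <<'E'
from run18 import *
golid([.569,.1204,.07],tf(0,0,-.071,[0,1,0])[0])
from station import imaging
a=imaging.read_camera('scene');cv2.imwrite('pics/s19f.png',a[:,:,::-1])
for t in (36,42): p=go('pics/s19f.png','pics/sil19_%d.png'%t,[.569,.1204,.0885,-.1,0,-.071],thr=t,fing=(449,486,186+6),box=(430,170,62,42),ymax=209)
E
```

```text
t 23.85 tcp [0.5741 0.12   0.0989] w 0.0158 F [-0.5  0.9 -0.7] spin -0.005 shift mm [-1.9 18.1 -1.6]
lid est now [0.571  0.1229 0.088 ]
114 [ 0.5734  0.1199  0.0884 -0.1091 -0.1085 -0.0722] 0.983
140 [ 0.5757  0.1178  0.0886 -0.1967 -0.0776 -0.0713] 1.444
```

View pics/sil19_42.png

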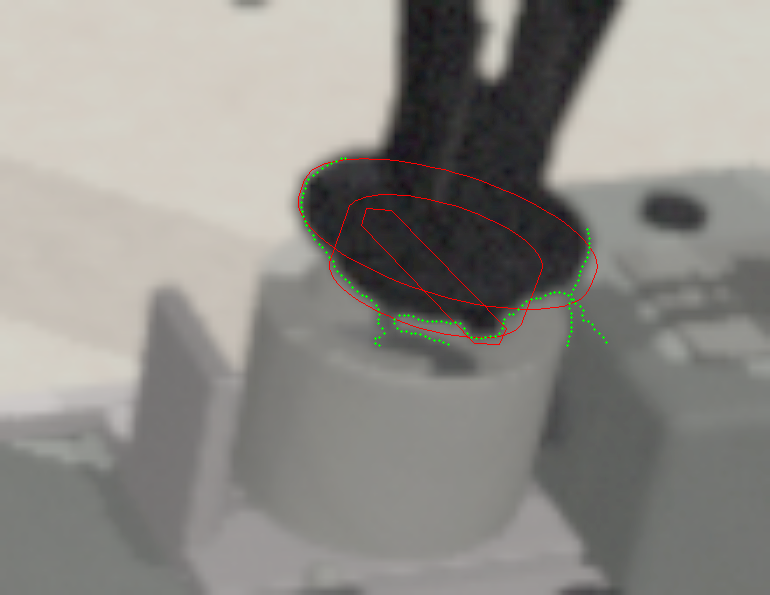

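```bash
cat > run19.py <<'E'
from sil import *
def go2(img,out,p0,excl,box,thr=38,off=(400,160),zs=.001,ys=.06):
    im=cv2.imread(img)[:,:,::-1]
    c,m=contour(im,box,thr); x0,y0,w,h=box
    k=[]
    for a,b in c:
        u,v=(a+.5-off[0])*7,(b+.5-off[1])*7
        if not(x0+1<a<x0+w-1.5 and y0+1<b<y0+h-1.5): continue
        if any(e[0]<u<e[2] and e[1]<v<e[3] for e in excl): continue
        k.append((a,b))
    k=np.array(k)[::3]; p0=np.array(p0,float); sc=np.array([.001,.001,.001,.01,.01,.01])
    def f(q):
        p=p0+q*sc; return np.r_[sd(p,k)*1.5,(p[2]-p0[2])/zs,(p[5]-p0[5])/ys]
    r=least_squares(f,np.zeros(6)+.1,diff_step=.3,loss='soft_l1',f_scale=.5); p=p0+r.x*sc
    print(len(k),p.round(4),np.abs(sd(p,k)).mean().round(3))
    v=cv2.resize(im[off[1]:off[1]+85,off[0]:off[0]+110],None,fx=7,fy=7)[:,:,::-1].copy(); v=(255*(v/255.)**.5).astype('uint8')
    for P in model(p):
        h=cv2.convexHull(proj('scene',P).astype(np.float32))
        cv2.polylines(v,[((h+.5-np.array(off))*7).astype(int)],True,(0,0,255),1)
    for a,b in k: cv2.circle(v,(int((a+.5-off[0])*7),int((b+.5-off[1])*7)),1,(0,255,0),-1)
    cv2.imwrite(out,v); return p
E
python3 - <<'E'
from run19 import *
ex=[(350,0,565,215),(355,303,460,600),(555,285,900,600),(0,350,900,600)]
for i,t in enumerate((32,38)): go2('pics/s19f.png',f'pics/sil19b{i}.png',[.571,.120,.088,-.08,0,-.071],ex,(430,170,62,42),thr=t)
ex=[(350,0,530,175),(375,280,410,600),(530,0,900,160),(500,262,900,600)]
go2('pics/s18f.png','pics/sil18b.png',[.569,.116,.0985,-.08,0,-.071],ex,(430,165,62,42),thr=38)
E
```

```text
113 [ 0.5514  0.1427  0.0877  0.4727  0.2541 -0.3262] 1.049
115 [ 0.5517  0.1426  0.0878  0.4953  0.2615 -0.3234] 1.086
135 [ 0.5446  0.1323  0.081  -0.0949 -0.0676 -0.0753] 0.253
```

View pics/sil19b1.png

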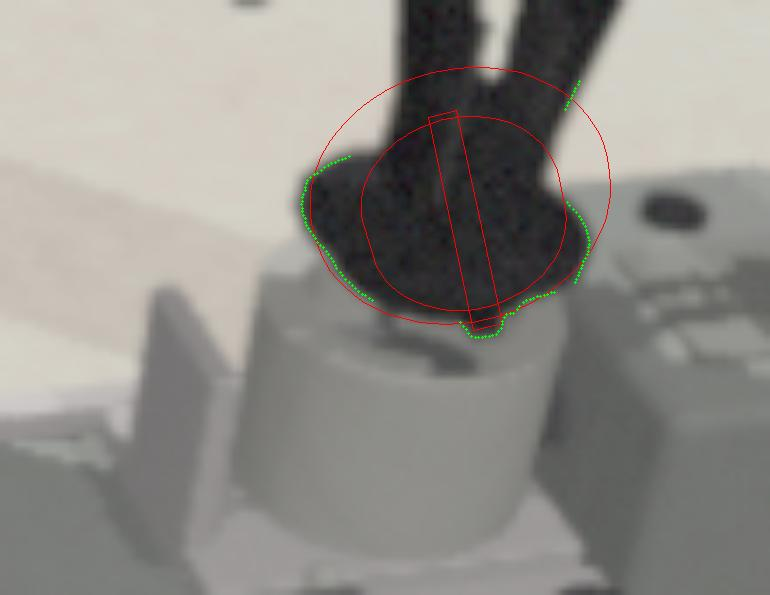

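View pics/sil18b.png

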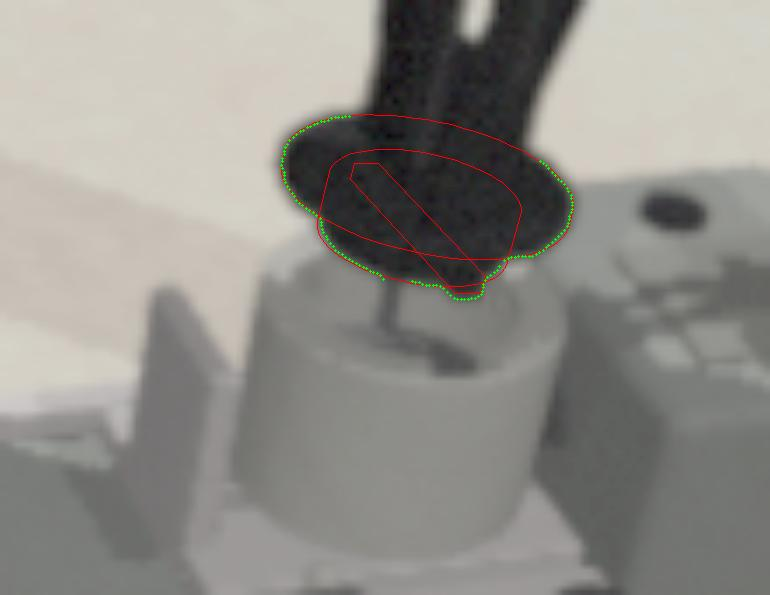

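```bash
python3 - <<'E'
from run19 import *
ex=[(350,0,565,215),(530,0,900,205),(355,303,460,600),(555,285,900,600),(0,350,900,600)]
for i,t in enumerate((38,46)): go2('pics/s19f.png',f'pics/sil19b{i}.png',[.571,.120,.088,-.08,-.05,-.071],ex,(430,170,62,42),thr=t,zs=.0001,ys=.02)
ex=[(350,0,530,175),(375,280,410,600),(530,0,900,160),(500,262,900,600)]
for t in(38,46): go2('pics/s18f.png','pics/sil18b.png',[.569,.116,.0985,-.08,-.05,-.071],ex,(430,165,62,42),thr=t,zs=.0001,ys=.02)
E
```

```text
105 [ 0.5721  0.1208  0.088  -0.1362 -0.1087 -0.0928] 0.607
105 [ 0.5721  0.1209  0.088  -0.1189 -0.0886 -0.094 ] 0.54
135 [ 0.5696  0.115   0.0985 -0.1395 -0.1093 -0.0915] 0.544
135 [ 0.5698  0.1151  0.0985 -0.1302 -0.0982 -0.0896] 0.488
```

View pics/sil19b1.png

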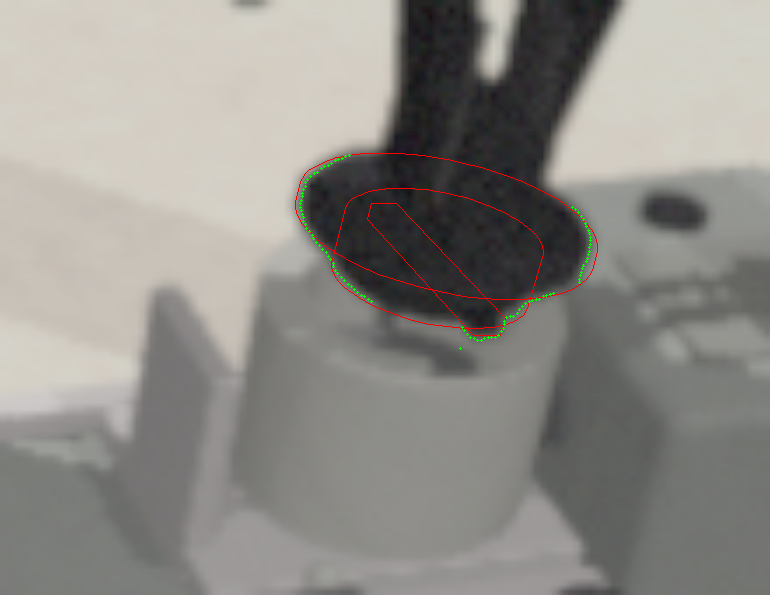

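Request:
servo_tool(
  rows=[
    [[-3, 3, 0.2], 0, 0.0],
    [[0, 4, 0.3], 0, 0.0],
    [[0, 4, 0.2], 0, 0.0],
    [[0, 0, 0], 0, 0.0],
  ],
)

```text
time: 24.4
tcp_pos: [0.5713, 0.1204, 0.0878]
tool_rot: [[0.997, 0.006, 0.076], [-0.076, -0.057, 0.995], [0.01, -0.998, -0.057]]
wrist_force: [0.5, 0.6, -0.4]
width: 0.0156
```

```bash
python3 - <<'E'
from run19 import *
golid([.569,.1204,.07],tf(0,0,-.071,[0,1,0])[0])
from station import imaging
a=imaging.read_camera('scene');cv2.imwrite('pics/s20f.png',a[:,:,::-1])
a=(255*(a/255.)**.45).astype('uint8');cv2.imwrite('pics/s20.png',cv2.resize(a[160:245,400:510],None,fx=7,fy=7,interpolation=cv2.INTER_CUBIC)[:,:,::-1])
E
```

```text
t 24.4 tcp [0.5713 0.1204 0.0878] w 0.0156 F [ 0.5  0.6 -0.4] spin -0.005 shift mm [ 1.   7.  -2.5]
lid est now [0.5682 0.1234 0.0769]
```

View pics/s20.png

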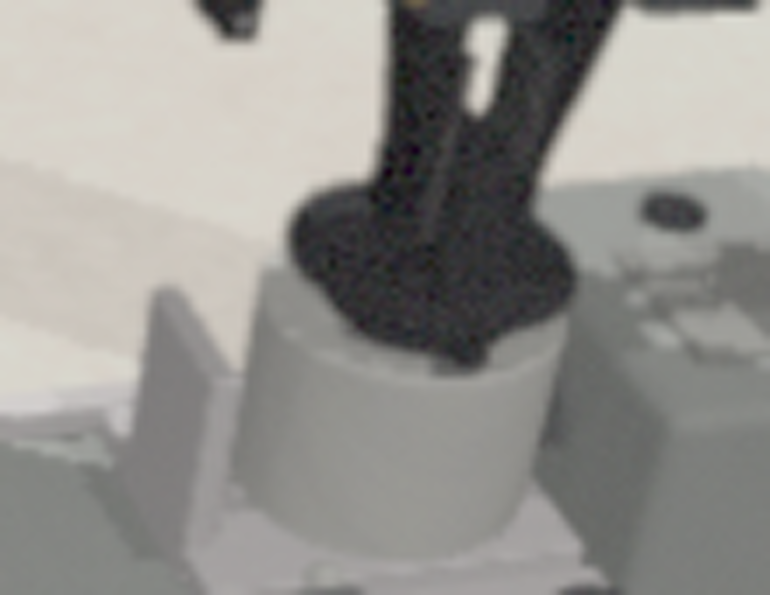

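Request:
servo_tool(
  rows=[
    [[0, 3, -1.3], 0, 0.0],
    [[0, 3, 0.2], 0, 0.0],
    [[0, 0, 0], 0, 0.0],
  ],
)

```text
time: 24.82
tcp_pos: [0.5715, 0.1189, 0.0817]
tool_rot: [[0.997, 0.006, 0.076], [-0.076, -0.057, 0.995], [0.01, -0.998, -0.057]]
wrist_force: [-0.0, -0.1, -1.0]
width: 0.0161
```

Request:
servo_tool(
  rows=[
    [[0, 3, 0.2], 0, 0.0],
    [[0, 2, 0.1], 0, 0.0],
  ],
)

```text
time: 25.08
tcp_pos: [0.5719, 0.1189, 0.0774]
tool_rot: [[0.997, 0.007, 0.077], [-0.076, -0.058, 0.995], [0.011, -0.998, -0.057]]
wrist_force: [-2.1, -4.4, 10.6]
width: 0.016
```

```bash
python3 - <<'E'
from run19 import *
golid([.569,.1204,.066],tf(0,0,-.071,[0,1,0])[0])
from station import imaging
a=imaging.read_camera('scene');cv2.imwrite('pics/s21f.png',a[:,:,::-1])
a=(255*(a/255.)**.45).astype('uint8');cv2.imwrite('pics/s21.png',cv2.resize(a[160:245,400:510],None,fx=7,fy=7,interpolation=cv2.INTER_CUBIC)[:,:,::-1])
E
```

```text
t 25.07 tcp [0.5719 0.1189 0.0774] w 0.016 F [-2.1 -4.4 10.6] spin -0.006 shift mm [ 0.2  0.6 -1.4]
lid est now [0.5689 0.1218 0.0665]
```

View pics/s21.png

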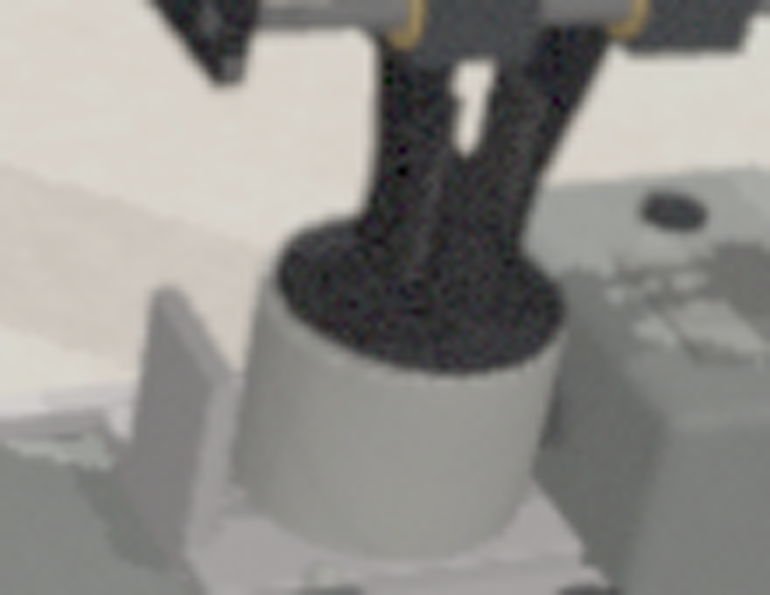

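Request:
servo_tool(
  rows=[
    [[0, -1, 0], 0, 0.0],
    [[0, 0, 0], 0, 0.4],
    [[0, 0, 0], 0, 0.4],
    [[0, 0, 0], 0, 0.4],
  ],
)

```text
time: 25.62
tcp_pos: [0.5722, 0.1192, 0.0787]
tool_rot: [[0.997, 0.007, 0.077], [-0.076, -0.058, 0.995], [0.012, -0.998, -0.057]]
wrist_force: [-0.2, 0.0, -0.0]
width: 0.0331
```

```bash
python3 - <<'E'
from run19 import *
golid([.569,.1204,.066],tf(0,0,-.071,[0,1,0])[0])
from station import imaging,sensors
print(np.round(sensors.read_state()['joints'],3))
a=imaging.read_camera('scene');cv2.imwrite('pics/s22f.png',a[:,:,::-1])
a=(255*(a/255.)**.45).astype('uint8');cv2.imwrite('pics/s22.png',cv2.resize(a[160:245,400:510],None,fx=7,fy=7,interpolation=cv2.INTER_CUBIC)[:,:,::-1])
E
```

```text
t 25.62 tcp [0.5722 0.1192 0.0787] w 0.0331 F [-0.2  0.  -0. ] spin -0.006 shift mm [ 0.   1.9 -1.7]
lid est now [0.5691 0.1222 0.0678]
[ 0.341  0.647 -0.914  1.834  0.667  1.012  0.626]
```

View pics/s22.png

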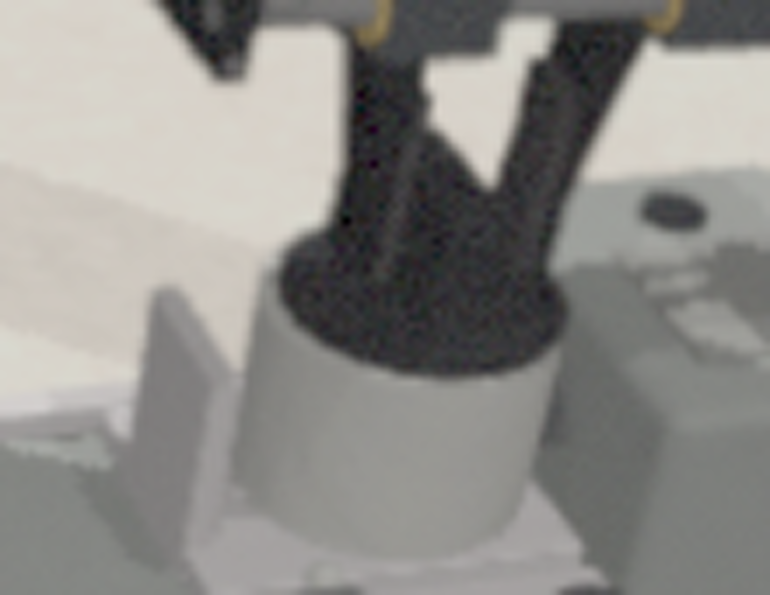

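Request:
servo_tool(
  rows=[
    [[0, 2, 0], -0.006, 0.4],
    [[0, 0, 0], 0, 0.0],
    [[0, 0, 0], 0, 0.0],
    [[0, 0, 0], 0, 0.0],
    [[0, 0, 0], 0, 0.0],
    [[0, 0, 0], 0, 0.0],
  ],
)

```text
time: 26.42
tcp_pos: [0.5724, 0.1199, 0.0773]
tool_rot: [[0.998, 0.008, 0.07], [-0.07, -0.057, 0.996], [0.012, -0.998, -0.056]]
wrist_force: [-1.3, -0.6, 0.5]
width: 0.016
```

```bash
python3 - <<'E'
from run19 import *
golid([.569,.1204,.066],tf(0,0,-.071,[0,1,0])[0])
from station import imaging
a=imaging.read_camera('scene');cv2.imwrite('pics/s23f.png',a[:,:,::-1])
a=(255*(a/255.)**.45).astype('uint8');cv2.imwrite('pics/s23.png',cv2.resize(a[160:245,400:510],None,fx=7,fy=7,interpolation=cv2.INTER_CUBIC)[:,:,::-1])
E
```

```text
t 26.43 tcp [0.5724 0.1199 0.0773] w 0.016 F [-1.3 -0.6  0.5] spin 0.001 shift mm [-0.1  0.5 -2.4]
lid est now [0.5693 0.1228 0.0664]
```

View pics/s23.png

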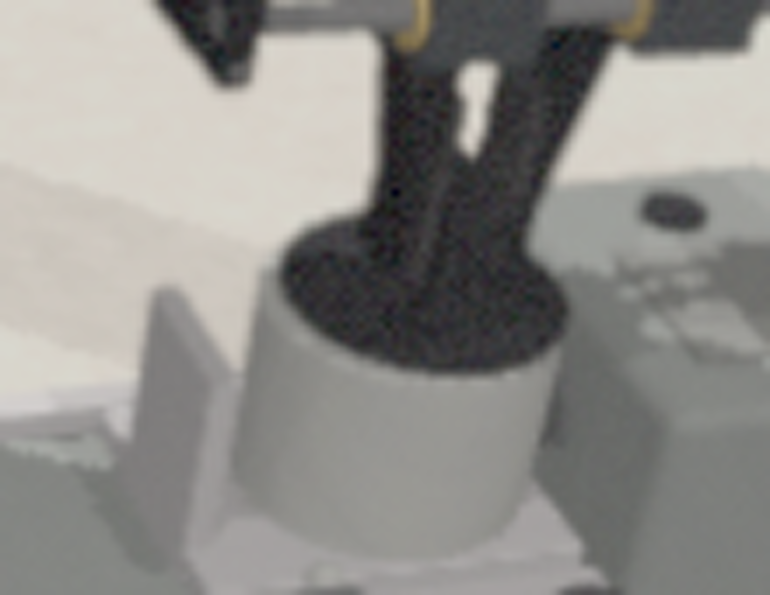

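Request:
servo_tool(
  rows=[
    [[0, 2, -1.5], 0, 0.0],
    [[0, 3, -1], 0, 0.0],
    [[0, 3, 0], 0, 0.0],
  ],
)

```text
time: 26.85
tcp_pos: [0.5726, 0.1195, 0.0763]
tool_rot: [[0.997, 0.01, 0.07], [-0.07, -0.058, 0.996], [0.014, -0.998, -0.057]]
wrist_force: [-8.2, -5.2, 24.5]
width: 0.0161
```

```bash
python3 - <<'E'
from run19 import *
from station import imaging
a=imaging.read_camera('scene');cv2.imwrite('pics/s24f.png',a[:,:,::-1])
a=(255*(a/255.)**.45).astype('uint8');cv2.imwrite('pics/s24.png',cv2.resize(a[160:245,400:510],None,fx=7,fy=7,interpolation=cv2.INTER_CUBIC)[:,:,::-1])
E
```

```text
(no output)
```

View pics/s24.png

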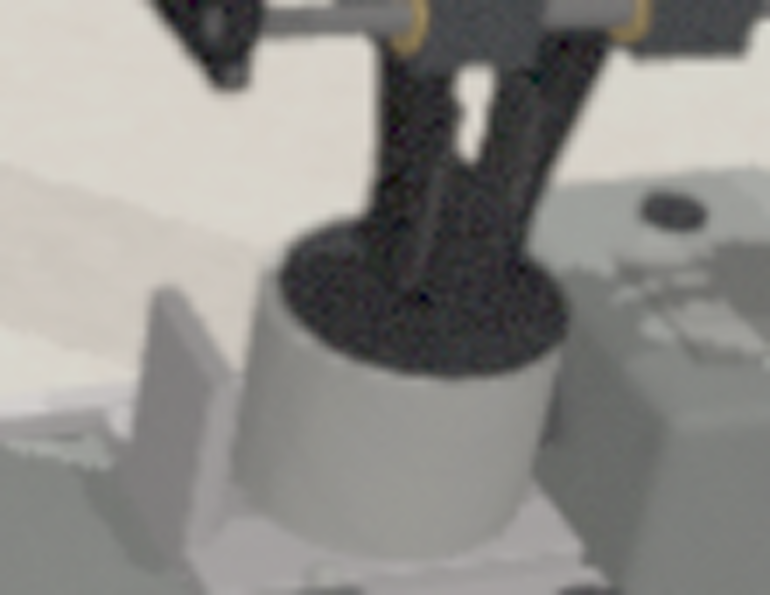

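Request:
servo_tool(
  rows=[
    [[0, 0, 0], 0.1, 0.0],
    [[0, 1, 0], 0.1, 0.0],
    [[0, 1, 0], 0.1, 0.0],
  ],
  grip_force=40,
)

```text
time: 27.28
tcp_pos: [0.5715, 0.1185, 0.0774]
tool_rot: [[0.929, 0.009, 0.37], [-0.368, -0.062, 0.928], [0.032, -0.998, -0.054]]
wrist_force: [-3.2, -1.7, 11.3]
width: 0.0158
```

```bash
python3 - <<'E'
from run19 import *
from station import imaging,sensors
s=sensors.read_state(); R=np.array(s['tool_rot']); print('turn',-np.arctan2(R[1,0],R[0,0])-.071, 'torque',np.round(s['wrist_torque'],3),np.round(s['joints'],2))
a=imaging.read_camera('scene');cv2.imwrite('pics/s25f.png',a[:,:,::-1])
a=(255*(a/255.)**.45).astype('uint8');cv2.imwrite('pics/s25.png',cv2.resize(a[160:245,400:510],None,fx=7,fy=7,interpolation=cv2.INTER_CUBIC)[:,:,::-1])
E
```

```text
turn 0.30649038445865595 torque [-0.343  0.902  0.193] [ 0.3   0.62 -0.84  1.84  0.62  0.98  0.36]
```

View pics/s25.png

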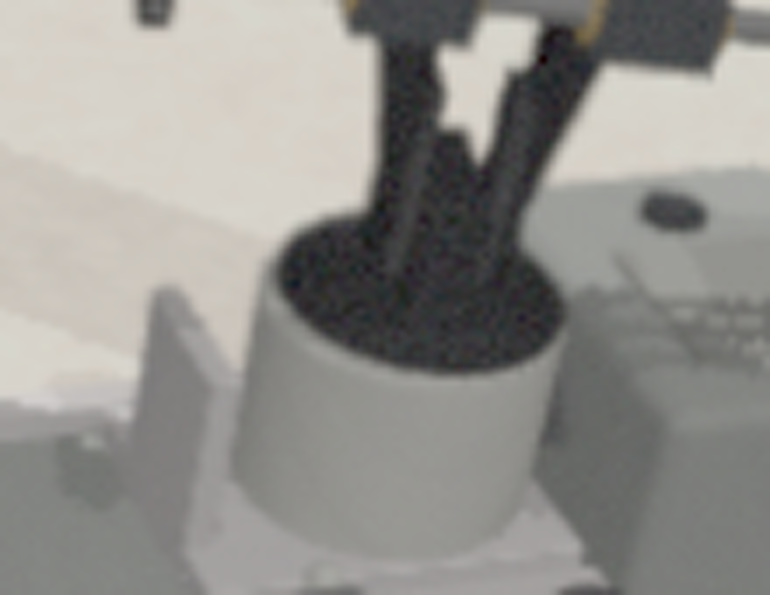

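Request:
servo_tool(
  rows=[
    [[0, 1, 0], 0.1, 0.0],
    [[0, 1, 0], 0.1, 0.0],
    [[0, 1, 0], 0.1, 0.0],
  ],
)

```text
time: 27.7
tcp_pos: [0.57, 0.1169, 0.0776]
tool_rot: [[0.772, 0.007, 0.636], [-0.634, -0.068, 0.77], [0.049, -0.998, -0.048]]
wrist_force: [-3.6, -1.8, 10.3]
width: 0.0161
```

```bash
python3 - <<'E'
from run19 import *
from station import imaging,sensors
s=sensors.read_state(); R=np.array(s['tool_rot']); print('turn',-np.arctan2(R[1,0],R[0,0])-.071, 'torque',np.round(s['wrist_torque'],3),np.round(s['joints'],2))
a=imaging.read_camera('scene');cv2.imwrite('pics/s26f.png',a[:,:,::-1])
a=(255*(a/255.)**.45).astype('uint8');cv2.imwrite('pics/s26.png',cv2.resize(a[160:245,400:510],None,fx=7,fy=7,interpolation=cv2.INTER_CUBIC)[:,:,::-1])
E
```

```text
turn 0.6166961642206716 torque [-0.035  0.758  0.202] [ 0.25  0.59 -0.77  1.84  0.58  0.96  0.09]
```

View pics/s26.png

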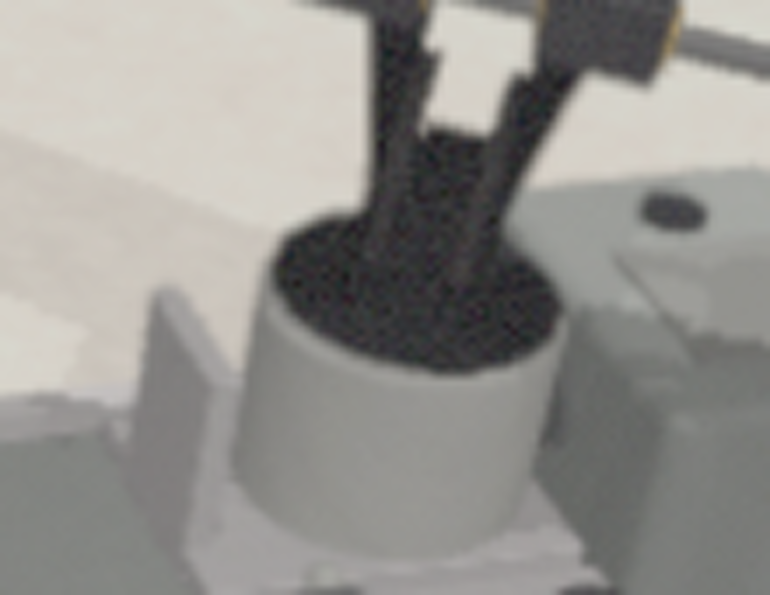

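Request:
servo_tool(
  rows=[
    [[0, 1, 0], 0.09, 0.0],
    [[0, 1.5, 0], 0.08, 0.0],
    [[0, 1, 0], 0.0, 0.0],
    [[0, 1, 0], 0.0, 0.0],
  ],
)

```text
time: 28.25
tcp_pos: [0.5695, 0.1165, 0.0777]
tool_rot: [[0.649, 0.008, 0.761], [-0.758, -0.073, 0.648], [0.061, -0.997, -0.041]]
wrist_force: [-2.6, -1.0, 7.9]
width: 0.0157
```

```bash
python3 - <<'E'
from run19 import *
from station import imaging,sensors
s=sensors.read_state(); R=np.array(s['tool_rot']); print('turn',-np.arctan2(R[1,0],R[0,0])-.071, 'torque',np.round(s['wrist_torque'],3),np.round(s['joints'],2))
a=imaging.read_camera('scene');cv2.imwrite('pics/s27f.png',a[:,:,::-1])
a=(255*(a/255.)**.45).astype('uint8');cv2.imwrite('pics/s27.png',cv2.resize(a[160:245,400:510],None,fx=7,fy=7,interpolation=cv2.INTER_CUBIC)[:,:,::-1])
a=imaging.read_camera('top');a=(255*(a/255.)**.45).astype('uint8');cv2.imwrite('pics/t27.png',a[:,:,::-1])
E
```

```text
turn 0.7921054796099145 torque [0.1   0.503 0.144] [ 0.22  0.57 -0.73  1.85  0.55  0.95 -0.07]
```

View pics/s27.png

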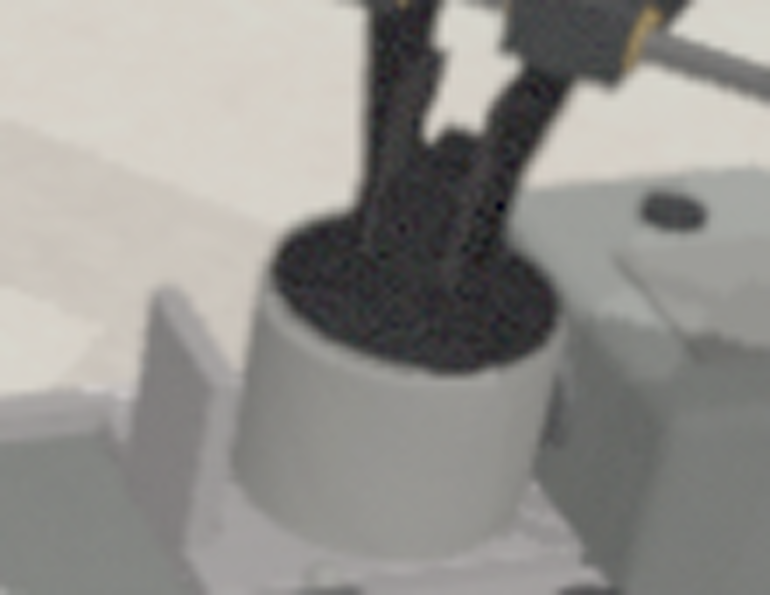

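View pics/t27.png

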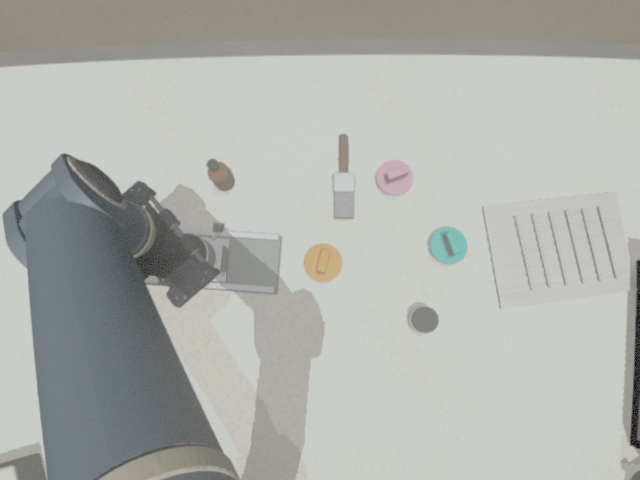

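```bash
cat > run27.py <<'E'
import sil
from run19 import *
sil.PA[:]=[np.r_[circ(.036,.014),circ(.036,.018)]]*1
def g(n,ex,thr):
    return go2(f'pics/{n}.png',f'pics/fl_{n}.png',[.569,.1204,.066,0,0,-.071],ex,(432,180,58,42),thr=thr,zs=.0001,ys=.001)
for t in(45,60):
    g('s22f',[(320,0,565,275),(0,0,800,235),(330,150,565,260)],t)
    g('s24f',[(350,0,540,285),(0,0,800,225)],t)
    g('s27f',[(345,0,530,285),(0,0,800,225)],t)
E
python3 run27.py
```

```text
160 [ 0.5721  0.1225  0.066  -0.0147 -0.0769 -0.071 ] 1.356
167 [ 0.5716  0.1224  0.066  -0.0296 -0.0634 -0.071 ] 1.26
182 [ 0.5694  0.1208  0.066  -0.0824 -0.0575 -0.071 ] 1.386
140 [ 0.5688  0.1246  0.066   0.0492 -0.0237 -0.071 ] 1.211
162 [ 0.5696  0.1246  0.066   0.0322 -0.0314 -0.071 ] 1.353
164 [ 0.5678  0.1215  0.066  -0.0436 -0.0321 -0.071 ] 1.141
```

View pics/fl_s27f.png

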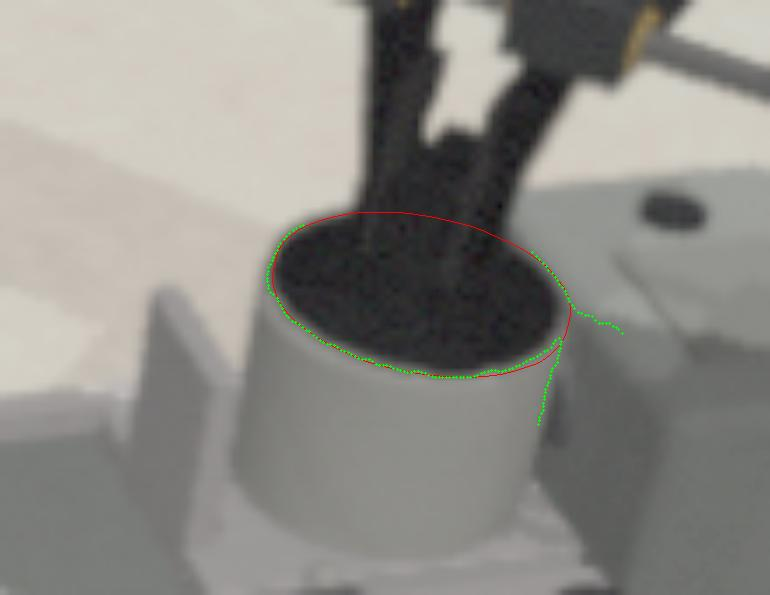

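Request:
servo_tool(
  rows=[
    [[0, 2, 0], 0.0, 0.0],
    [[0, 3, 0], 0.0, 0.0],
    [[0, 3, 0], 0.0, 0.0],
  ],
)

```text
time: 28.72
tcp_pos: [0.5703, 0.1159, 0.0769]
tool_rot: [[0.649, 0.011, 0.76], [-0.758, -0.078, 0.648], [0.067, -0.997, -0.042]]
wrist_force: [-6.3, -3.6, 22.8]
width: 0.0154
```

```bash
cat > run28.py <<'E'
import sil
from run19 import *
sil.PA[:]=[np.r_[circ(.036,.014),circ(.036,.018)]]*1
def g(n,ex,thr):
    return go2(f'pics/{n}.png',f'pics/fl_{n}.png',[.569,.1204,.066,0,0,-.071],ex,(432,180,58,42),thr=thr,zs=.0001,ys=.001)
X=[(0,380,900,900),(550,338,900,900),(572,290,900,900)]
import sys
for t in(45,55):
    g('s22f',[(320,0,565,275),(0,0,800,235),(330,150,565,260)]+X,t)
    g('s24f',[(350,0,540,285),(0,0,800,225)]+X,t)
    g('s27f',[(345,0,530,285),(0,0,800,225)]+X,t)
    g('s28f',[(345,0,530,285),(0,0,800,225)]+X,t)
E
python3 - <<'E'
from run19 import *
from station import imaging,sensors
s=sensors.read_state(); R=np.array(s['tool_rot']); print('turn',-np.arctan2(R[1,0],R[0,0])-.071, 'torque',np.round(s['wrist_torque'],3))
a=imaging.read_camera('scene');cv2.imwrite('pics/s28f.png',a[:,:,::-1])
E
python3 run28.py
```

```text
turn 0.7911527341242127 torque [-0.385  1.682  0.148]
106 [ 0.5704  0.1225  0.066   0.0014 -0.0697 -0.071 ] 0.123
114 [ 0.5706  0.1223  0.066  -0.0144 -0.0684 -0.071 ] 0.152
134 [ 0.5674  0.1211  0.066  -0.0567 -0.0556 -0.071 ] 0.271
131 [ 0.5683  0.1208  0.066  -0.0422 -0.0556 -0.071 ] 0.22
110 [ 0.5679  0.1255  0.066   0.0683 -0.0279 -0.071 ] 0.687
129 [ 0.5695  0.1242  0.066   0.0297 -0.0466 -0.071 ] 0.835
125 [ 0.5669  0.1214  0.066  -0.0396 -0.04   -0.071 ] 0.19
125 [ 0.5679  0.121   0.066  -0.0281 -0.0418 -0.071 ] 0.134
```

View pics/fl_s28f.png

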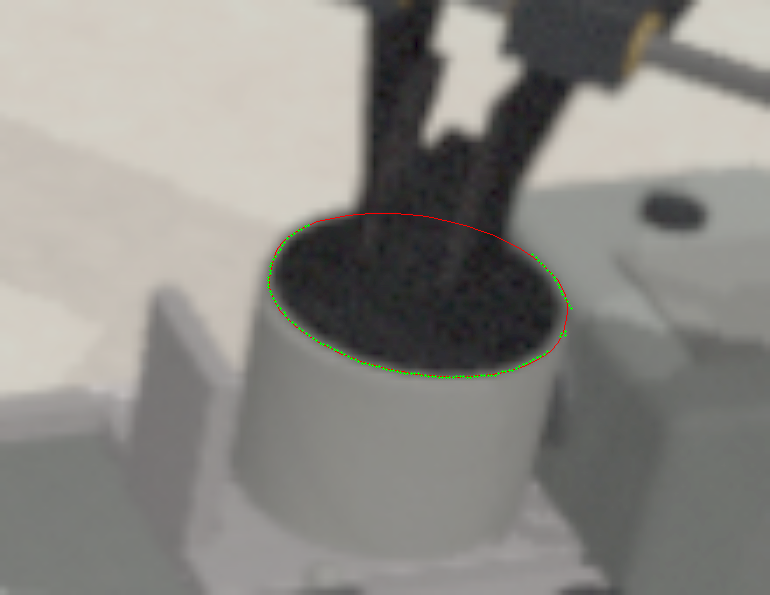

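View pics/fl_s22f.png

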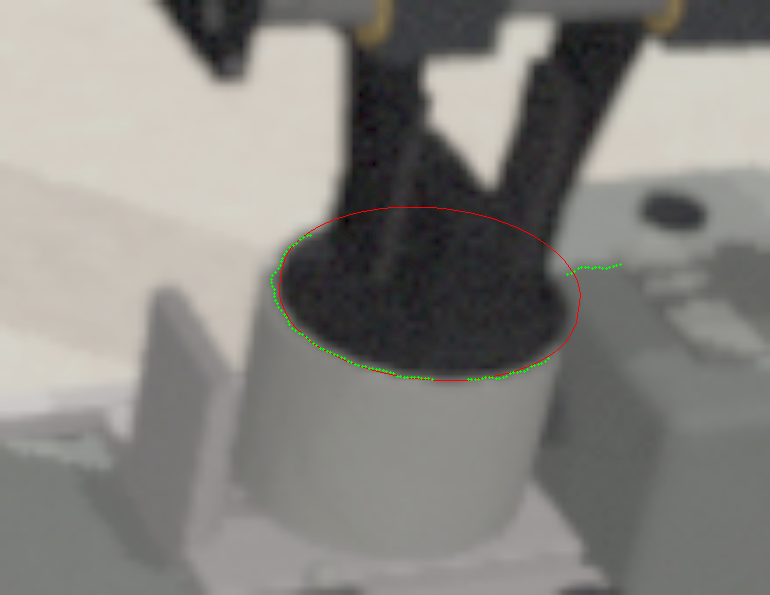

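```bash
python3 - <<'E'
from h import *
from station import sensors
v=cv2.imread('pics/s28f.png')[160:245,400:510]; v=cv2.resize(v,None,fx=7,fy=7,interpolation=cv2.INTER_CUBIC); v=(255*(v/255.)**.35).astype('uint8')
for yaw,c in ((-.86,(0,0,255)),(-.4,(0,255,0))):
  for z in(.018,.052):
    q=proj('scene',tf(.568,.121,yaw,[(.021,.008,z+.066),(-.021,.008,z+.066),(-.021,-.008,z+.066),(.021,-.008,z+.066)]))
    cv2.polylines(v,[((q+.5-[400,160])*7).astype(int)],True,c,1)
cv2.imwrite('pics/bar28.png',v)
s=sensors.read_state();print(s['time'],np.round(s['wrist_force'],1),s['width'],np.round(s['qd'],3))
E
```

```text
28.775 [-7.4 -2.3 20.4] 0.01560961747062647 [ 0.001 -0.002  0.001  0.003  0.001 -0.005  0.002]
```

View pics/bar28.png

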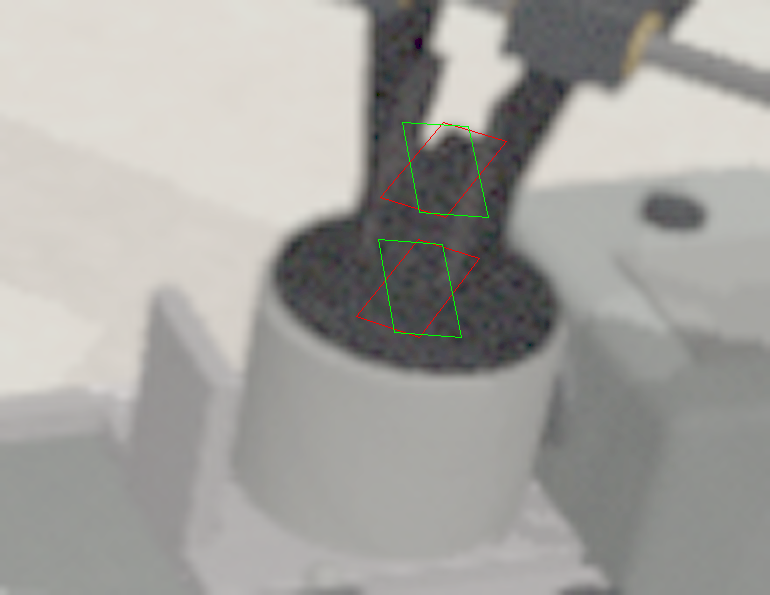

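```bash
python3 -c "
from station import bot; print(bot.sign_off())"
```

```text
the job is handed in; nothing more can be done
None
```

I docked the carriage, fitted the lid through the gaps in the cup's rim, and turned it about 45° clockwise. I handed the job in at 28.8 s with the gripper still holding the lid; hand-in gives no verdict.

**Last checks:**
- **Carriage:** after the push met the stop at about 25 N, the picture matched the 0.08 m position. It was not re-measured at the end.
- **Lid seating:** it looked centred within about 2 mm, with a tilt of about 0.05 rad. Both come from one camera that is good to about 2 mm.
- **Turn:** the tool had turned 0.79 rad and was holding still. The bar's visible corner roughly agreed with that. I could not read the ring, so its turn is inferred from the lid's.
- **Grip:** set to 40 N, jaws at 15.6 mm on the 16 mm bar, with about 20 N of downward press.
- **Bystanders:** the jar, bottle and brush looked unmoved in the top picture taken just before the last press.

**What went wrong or disagreed:**
- **First push:** the fingers rode over the push plate and dipped into the cup. The fingertips sit roughly 20 mm higher than I worked out from the stated dimensions. I lifted out and pushed again lower.
- **Second grip:** I set the lid back down once and re-gripped it half a turn round, so the last joint stayed within its range.
- **Tool tilt:** the hard push against the stop left the tool tilted by about 0.05 rad, rising to about 0.08 by the end. I could not correct it, so I released and re-gripped the lid in the cup and pressed it down flat.

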